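# Pack the paint pots and pin the crate lid down

## Robot

A 6-joint arm with a two-finger parallel gripper is mounted at the origin on a cart in front of the work surface, level with it; the furniture and walls round the work are solid. World frame = base frame: x ahead of the robot, y to its left, z up, the work surface at z = 0. Lengths are in m, angles in rad, forces in N, time in s.
With the tool pointing down it reaches from about 0.3 to 0.75 m from the base axis. Payload 8.5 kg.
Tool frame: the origin (TCP) lies at the very end of the fingers, on their centre line; the grasp point (between the pads) lies 19 mm behind it; z points along the fingers, y is the line along which they close (so a half turn about z gives the same grasp; the last joint's range is limited). The gripper opens to 85 mm and grips with 20 to 120 N. Pads are 22 mm wide; open, the fingers measure 114 mm over their backs; the gripper's body (76 mm by 85 mm) begins 54 mm behind the grasp point. The pads swing forward as they close: fully open they stand 13 mm farther back than shut.
Start: joints at [1.121, 0.381, 1.297, -0, 1.464, -0.215], TCP at [0.128, 0.535, 0.231] pointing down, gripper open.
Joint ranges: [-3.11, 3.11], [-0.89, 2.33], [0.22, 2.48], [-1.42, 4.56], [0.17, 2.85], [-2.88, 2.88]. Speed limits (rad/s): [2.39, 2.39, 3.14, 3.14, 3.14, 3.14].

## Interface

Orientations are given as a rotation vector (axis times angle).
In Python, from plant import readout, optics, ticket gives the robot as it stands. The module is installed in compiled form; this text tells all that it offers.
- The arm moves only by the shell command python3 -m creep 'ROWS'. ROWS is JSON, a list that holds one entry, the list of rows, each a list of 7 numbers: the gripper's target within -1 to 1 (shut at 1, half-way at 0, fully open at -1), then the shift along the world's x, y, z each as a share of 0.6 m, from -1 to 1, then the turn, a rotation vector about the world's x, y, z each as a share of 30 degrees, from -1 to 1. A call has exactly 10 rows; each row shifts and turns the commanded pose from where the row before left it; what a row does not reach is not made up. A row lasts 1/12 s, in which the tool goes at most 41.7 mm and 7.16 degrees, less where a joint would pass 70% of its speed; a pose out of reach is approached as far as the arm can. A call with a number of a shift or a turn outside -1 to 1 is refused whole. A call with a gripper value outside its range is refused whole. The fingers move at their own pace and stop on an object; the grip force is fixed at half the most. Time passes only in rows, so rows that do not move let the fingers close, or fill a call up. It gives the time, the measured TCP pose, the force, the opening and the grip force at its end, in the units of the state.
- readout.get_obs(): the state, without advancing time (a new reading comes with each control period).
- optics.camera(name): name is "scene" or "top" or "wrist"; returns a dict with "img" (384x512x3 uint8, blue, green, red), "camera_matrix" (3x3 intrinsics, pixels), "rvec" (rotation vector, rad) and "tvec" (3), from world to camera coordinates, as OpenCV has them. Camera axes: x right, y down, z forward; pixel columns grow to the right and rows downward; lengths in m; the calibration is good to about 2 mm. A picture is of the moment at which its call begins. There is no depth.
- ticket.finish_job(): hands the job in; it is judged then, once.
The state is a dict: "time_s": time; "joint_pos": joint angles; "joint_velocities": joint speeds; "joint_efforts": joint torques, N m; "position": TCP position; "ee_rot": TCP orientation; "force": force on the tool from outside, world axes, zero at the start; "torque": the same for the moment, N m; "gripper_width": finger opening in m; "grasp_force": force on a finger pad.
Only numpy, scipy, OpenCV 4.12 (cv2) and the standard library are available. Lean on these libraries where they do the work, as an engineer would, in place of code of your own. Each camera call takes 0.05 s, during which the arm holds its last target. There are 200 camera calls.

## Task

Pack the paint pots that stand about on the table upright into the plywood crate, then put the lid on so that it lies flat on the crate with a post through each end, and then lock it: push a hairpin clip through the cross hole of each post until its sprung leg snaps round the post. Leave the bottle, the brush, the dish and the brain cast where they are.

Things in the scene. Friction and masses are not known exactly. Their poses are not given: they have to be found in the camera images.
- crate: fixed plywood crate, open on top, outside 142 (x) by 216 (y) mm, 85 mm high, walls and floor 6 mm (inside 130 x 204 mm, 79 mm deep), with a wooden block as high as the walls at either y end, to y = +-154 mm. Each block carries an upright steel post of 24 mm diameter at x = 0, y = +-132 mm, rising 53 mm above the rim. Origin: centre of underside; z up. Place and yaw vary
- crate_rim (a point): centre of the crate's mouth at the height of the rim, 85 mm above its underside; the lid's origin belongs here
- crate_floor (a point): centre of the crate's inner floor, 6 mm above its underside; axes as the crate's
- left_hole (a point): centre of the cross hole in the post at the +y end: 11 mm wide, 11 mm high, right through the 24 mm post along the crate's x axis, open at both faces. 120 mm above the crate's underside, 27 mm above the seated lid's top; the post goes on 18 mm above it, coned at the top
- right_hole (a point): centre of the cross hole in the post at the -y end: 11 mm wide, 11 mm high, right through the 24 mm post along the crate's x axis, open at both faces. 120 mm above the crate's underside, 27 mm above the seated lid's top; the post goes on 18 mm above it, coned at the top
- lid: loose plywood lid, 146 (x) by 310 (y) by 8 mm, 0.35 kg, flat on the table at first, with a rectangular hole 30 (x) by 34 (y) mm at y = +132 and -132 mm for the posts. On top a wooden bar handle 16 mm wide (x), 100 mm long (y), from 36 to 50 mm above the lid's underside, on two feet. Origin: centre of its underside. Either way round fits
- lid_handle (a point): middle of the handle bar, 43 mm above the lid's underside
- clip_a: steel hairpin clip of 7 mm wire lying flat, 140 mm long, 31 mm wide, 0.1 kg. Origin: on the underside of the straight leg, which runs along +x to its tapered tip 115 mm ahead (axis 3.5 mm above the underside). The closed grip loop is at the back (see its grip point). The sprung leg starts from the loop at x = 13, y = 24 mm and runs forward in the same flat plane on the +y side (see the joint)
- clip_a_arm (a joint): opening of clip_a's sprung leg, rad: 0 relaxed. The leg bows out round the post at x = 70 mm, with a neck at x = 84 and a flared tip at x = 104, y = 20 mm. As the clip is pushed on (3 to 8 N) the post opens it to about 0.08 at the neck, then it springs back below 0.02, hugging the post. Do not pinch this leg
- clip_a_grip (a point): centre of clip_a's grip loop: x = 0, y = 12 mm, 7 mm above the underside. The loop has two parallel straight sides along x at y = 0 and 24 mm (31 mm over the outsides), from x = -10 to +11 mm, is rounded off behind to x = -25 mm, and is 14 mm high (two turns of wire)
- clip_a_seat (a point): point on the axis of clip_a's straight leg, 70 mm ahead of the origin, 3.5 mm above the underside: it lies at the centre of the cross hole when the clip is home
- clip_b: a second clip, the same as clip_a in every way
- clip_b_arm (a joint): opening of clip_b's sprung leg, rad: 0 relaxed. The leg bows out round the post at x = 70 mm, with a neck at x = 84 and a flared tip at x = 104, y = 20 mm. As the clip is pushed on (3 to 8 N) the post opens it to about 0.08 at the neck, then it springs back below 0.02, hugging the post. Do not pinch this leg
- clip_b_grip (a point): centre of clip_b's grip loop: x = 0, y = 12 mm, 7 mm above the underside. The loop has two parallel straight sides along x at y = 0 and 24 mm (31 mm over the outsides), from x = -10 to +11 mm, is rounded off behind to x = -25 mm, and is 14 mm high (two turns of wire)
- clip_b_seat (a point): seat point of clip_b, as for clip_a
- pot_1: open paint pot, straight-sided tin, 51 mm across, 75 mm high, about 0.1 to 0.25 kg, may be absent. Origin: centre of its underside; z is its upright axis.
- pot_2: open paint pot, low, tapering tub, 48 mm across at the foot, 57 mm at the rim, 55 mm high, about 0.1 to 0.25 kg, may be absent. Origin: centre of its underside; z is its upright axis.
- pot_3: open paint pot, straight-sided tin, 51 mm across, 75 mm high, about 0.1 to 0.25 kg, may be absent. Origin: centre of its underside; z is its upright axis.
- pot_4: open paint pot, low, tapering tub, 48 mm across at the foot, 57 mm at the rim, 55 mm high, about 0.1 to 0.25 kg, may be absent. Origin: centre of its underside; z is its upright axis.
- cast: hollow grey-pink cast of half a brain, 112 x 156 x 69 mm, behind the work; leave it alone
- brush: wooden paint brush lying on the table at the right, 210 mm long; leave it alone
- dish: shallow white dish, 75 mm across, 15 mm high, at the near right; leave it alone
- green_bottle: green plastic bottle with brown cap, 58 mm across, 168 mm high, behind the work; leave it alone
Things that resemble listed ones, but are neither listed nor needed, are in the scene too. Leave any purple look-alike of the pot_4 alone.

How it is judged:
By the outcome, as a careful person would: the job done as asked, in the order asked, and still so for the second after the job is handed in, with the robot touching nothing.
Of pot_1, pot_2, pot_3, pot_4 only 2 to 3 are there at a start; the rules pass over those that are not, and their reading is None.
At some moment in a run one of pot_1, pot_2, pot_3, pot_4, clip_a, clip_b may be knocked a few centimetres aside while the robot is not near it.
Once in a run the grip may slacken for a moment while it holds something.
It also fails if it takes over 200 s, if anything falls off the work surface, if the arm or the gripper's body presses on something with over 40 N, if the wrist force passes 120 N, or if a joint passes its speed limit or range.

## Working session

There is one attempt and no reset: what is moved stays moved. The work goes in short steps, Python scripts to look and compute and a shell command to move; the robot and the scene stay as the last step left them, time stands still between calls to the robot, and variables do not carry over. Pictures are saved under pics/ and viewed, at most 14 in all, crops included, and the job is handed in when it is done.

```bash
ls; mkdir -p pics
cat > h.py <<'E'
import cv2, numpy as np
from plant import readout, optics, ticket
def cam(n):
    c=optics.camera(n); c['R']=cv2.Rodrigues(np.array(c['rvec'],float))[0]; c['t']=np.array(c['tvec'],float).ravel(); c['K']=np.array(c['camera_matrix'],float); return c
def ray(c,uv,z):
    d=c['R'].T@np.linalg.solve(c['K'],[uv[0],uv[1],1]); o=-c['R'].T@c['t']
    return o+d*(z-o[2])/d[2]
def proj(c,p):
    q=c['K']@(c['R']@np.array(p,float)+c['t']); return q[:2]/q[2]
def st():
    o=readout.get_obs(); print(round(o['time_s'],2),np.round(o['position'],4),np.round(o['ee_rot'],3),'F',np.round(o['force'],1),'w',round(o['gripper_width'],4),'g',np.round(o['grasp_force'],1),'q',np.round(o['joint_pos'],2))
E
python3 - <<'E'
from h import *
st()
ims=[]
for n in ['scene','top']:
    c=cam(n); cv2.imwrite(f'pics/{n}0.png',c['img']); print(n,c['K'].tolist(),-c['R'].T@c['t'],c['R'][2])
E
```

```text
pics
0.0 [0.1278 0.5346 0.2307] [-3.680e-01 -3.119e+00  2.000e-03] F [ 0.7  0.7 -0. ] w 0.0853 g 0.0 q [ 1.12  0.38  1.3   0.    1.46 -0.22]
scene [[448.6911518539446, 0.0, 248.720805767224], [0.0, 448.6911518539446, 197.104067216578], [0.0, 0.0, 1.0]] [-0.28427379 -1.07952247  0.88966524] [ 0.5642055   0.63777076 -0.52432873]
top [[475.8173242101635, 0.0, 253.8572114001619], [0.0, 475.8173242101635, 198.1387867304812], [0.0, 0.0, 1.0]] [ 0.4075574  -0.12626311  1.60941205] [ 0.11890847  0.01383376 -0.99280885]
```

View pics/scene0.png

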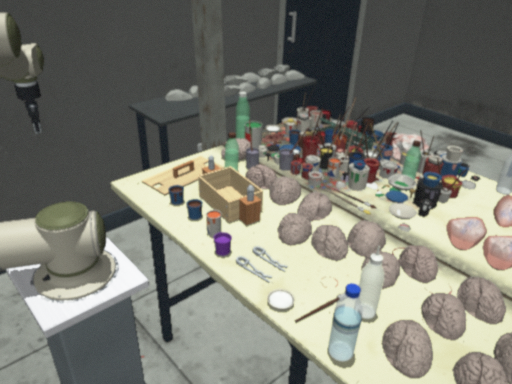

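View pics/top0.png

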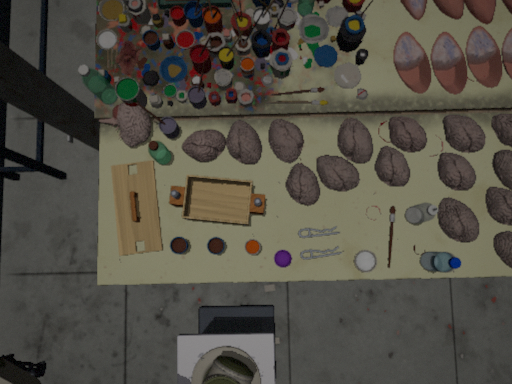

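The three pot candidates in the top view are (180,245), (216,246) and (253,247). The purple look-alike is at (283,258), and the clutter at the back also holds jars. The clips are at (320,232) and (320,253), the crate at (218,200) and the lid at (137,207). I'll check this with one close crop.

Run:
```python
from h import *
c=cam('top'); im=c['img']; s=cam('scene')
a=cv2.resize(im[150:275,105:365],None,fx=3,fy=3,interpolation=cv2.INTER_CUBIC)
b=cv2.resize(s['img'][140:290,130:300],None,fx=2.2,fy=2.2,interpolation=cv2.INTER_CUBIC)
o=np.zeros((375+225,780,3),np.uint8); o[:375]=a
b=cv2.resize(s['img'][170:285,130:300],(333,225),interpolation=cv2.INTER_CUBIC); o[375:,:333]=b
cv2.imwrite('pics/crop1.png',o)
for n,uv,z in [('pA',(180,245),.05),('pB',(216,246),.05),('pC',(253,247),.075),('purp',(283,258),.055),('clip1loop',(304,233),.007),('clip2loop',(306,254),.007),('postL',(177,196),.138),('postR',(259,204),.138),('lid',(137,207),.0),('dish',(365,261),.015)]: print(n,np.round(ray(c,uv,z),3))
```

```text
pA [0.446 0.14  0.05 ]
pB [0.44  0.022 0.05 ]
pC [ 0.434 -0.099  0.075]
purp [ 0.396 -0.195  0.055]
clip1loop [ 0.478 -0.27   0.007]
clip2loop [ 0.408 -0.274  0.007]
postL [0.596 0.134 0.138]
postR [ 0.565 -0.121  0.138]
lid [0.579 0.296 0.   ]
dish [ 0.38  -0.467  0.015]
```

View pics/crop1.png

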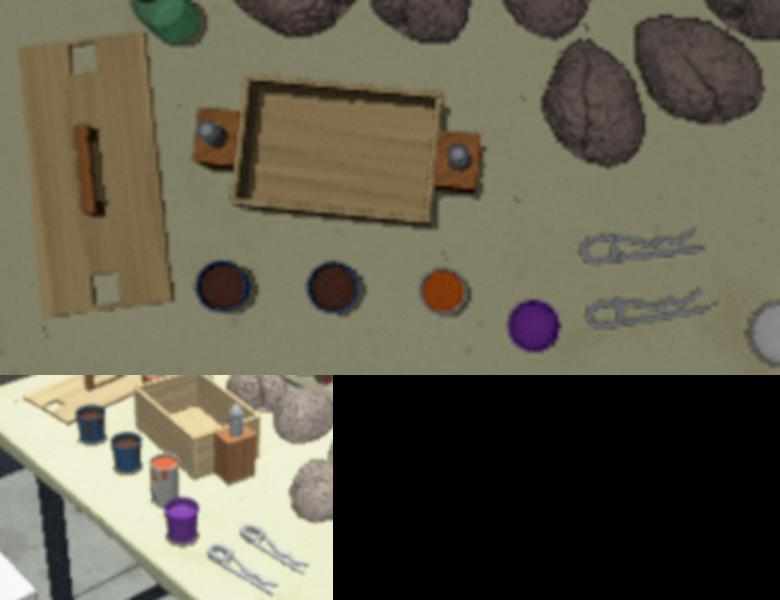

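```bash
python3 -m creep '[[[-1,0.038,-0.047,0,0,0,-0.2],[-1,0.038,-0.047,0,0,0,-0.2],[-1,0.038,-0.047,0,0,0,-0.2],[-1,0.038,-0.047,0,0,0,-0.2],[-1,0.038,-0.047,0,0,0,-0.2],[-1,0.038,-0.047,0,0,0,-0.2],[-1,0.038,-0.047,0,0,0,-0.2],[-1,0.038,-0.047,0,0,0,-0.2],[-1,0.038,-0.047,0,0,0,-0.2],[-1,0.038,-0.047,0,0,0,-0.2]]]'
python3 -m creep '[[[-1,0.038,-0.047,0,0,0,-0.2],[-1,0.038,-0.047,0,0,0,-0.2],[-1,0.038,-0.047,0,0,0,-0.2],[-1,0.038,-0.047,0,0,0,-0.2],[-1,0,0,0,0,0,0],[-1,0,0,0,0,0,0],[-1,0,0,0,0,0,0],[-1,0,0,0,0,0,0],[-1,0,0,0,0,0,0],[-1,0,0,0,0,0,0]]]'
python3 - <<'E'
from h import *
st(); c=cam('wrist'); cv2.imwrite('pics/w0.png',c['img']); print(-c['R'].T@c['t'],c['R'][2])
for p in [(.446,.14,.055),(.44,.022,.055)]: print(proj(c,p))
t=cam('top')
# colour blobs in top view: dark paint discs, orange disc
hsv=cv2.cvtColor(t['img'],cv2.COLOR_BGR2HSV); 
roi=np.zeros(hsv.shape[:2],np.uint8); roi[228:275,160:270]=1
dark=((hsv[...,2]<95)&(roi>0)).astype(np.uint8)
n,l,s,ce=cv2.connectedComponentsWithStats(dark)
for i in range(1,n):
    if s[i,4]>60: print(s[i],ce[i],np.round(ray(t,ce[i],.04),4))
E
```

```text
time_s: 1.03
position: [0.3567, 0.2513, 0.2314]
ee_rot: [1.885, 2.513, 0.0]
force: [0.4, 0.6, 0.0]
gripper_width: 0.0856
grasp_force: 0.0
time_s: 1.87
position: [0.4466, 0.1409, 0.2315]
ee_rot: [2.359, 2.074, 0.0]
force: [0.8, -0.2, 0.4]
gripper_width: 0.0852
grasp_force: 0.0
1.87 [0.4466 0.1409 0.2315] [2.359 2.074 0.   ] F [ 0.8 -0.2  0.4] w 0.0852 g 0.0 q [0.05 0.24 1.51 0.   1.39 0.18]
[0.45541613 0.2076408  0.37412645] [-0.03400652 -0.26100187 -0.96473913]
[247.79386124 169.64315993]
[256.57113405 280.87694529]
[ 169  228   58   47 1760] [192.54943182 250.81420455] [0.426  0.1008 0.04  ]
```

View pics/w0.png

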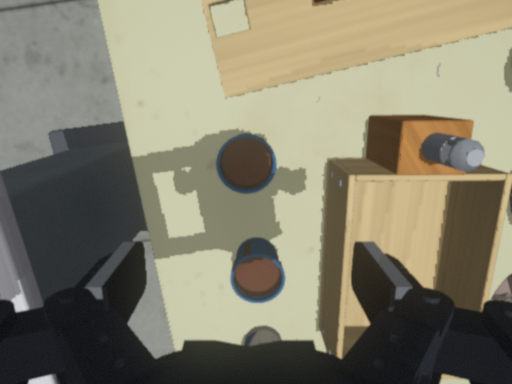

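Wrist view: tub A's rim is centred at (247,163) and tub B's at (258,279). The tin is at (263,337), the crate's left corner at (331,161) and the left post's top at (467,154).

Run:
```python
from h import *
c=cam('wrist')
for n,uv,z in [('A',(247,163),.055),('Btop',(258,280),.055),('postTop',(467,154),.138),('cornerNearL',(331,161),.085),('cornerFarL',(511,176),.085),('lidhole',(229,18),.008)]: print(n,np.round(ray(c,uv,z),4))
hsv=cv2.cvtColor(c['img'],cv2.COLOR_BGR2HSV)
m=cv2.inRange(hsv,(0,0,0),(180,255,110)); 
m2=np.zeros_like(m); m2[125:205,210:285]=m[125:205,210:285]
```

```text
A [0.4463 0.1462 0.055 ]
Btop [0.4417 0.0226 0.055 ]
postTop [0.6005 0.149  0.138 ]
cornerNearL [0.5184 0.1445 0.085 ]
cornerFarL [0.6714 0.1116 0.085 ]
lidhole [0.446  0.2813 0.008 ]
```

```bash
python3 -m creep '[[[-0.7,0,0.0085,-0.05,0,0,0],[-0.7,0,0,-0.06,0,0,0],[-0.7,0,0,-0.06,0,0,0],[-0.7,0,0,-0.06,0,0,0],[-0.7,0,0,-0.06,0,0,0],[-0.7,0,0,-0.06,0,0,0],[-0.7,0,0,0,0,0,0],[1,0,0,0,0,0,0],[1,0,0,0,0,0,0],[1,0,0,0,0,0,0]]]'
python3 -m creep '[[[1,0,0,0,0,0,0],[1,0,0,0,0,0,0],[1,0,0,0,0,0,0],[1,0,0,0.03,0,0,0],[1,0,0,0.03,0,0,0],[1,0,0,0.06,0,0,0],[1,0,0,0.06,0,0,0],[1,0,0,0.06,0,0,0],[1,0,0,0,0,0,0],[1,0,0,0,0,0,0]]]'
python3 - <<'E'
from h import *
c=cam('wrist'); cv2.imwrite('pics/w1.png',c['img'])
E
```

```text
time_s: 2.85
position: [0.4483, 0.1454, 0.0234]
ee_rot: [2.359, 2.071, 0.005]
force: [0.1, 0.6, -0.0]
gripper_width: 0.055
grasp_force: 63.2
time_s: 3.68
position: [0.4477, 0.1453, 0.167]
ee_rot: [2.359, 2.071, 0.006]
force: [-0.8, 0.9, -2.2]
gripper_width: 0.0542
grasp_force: 63.9
```

View pics/w1.png

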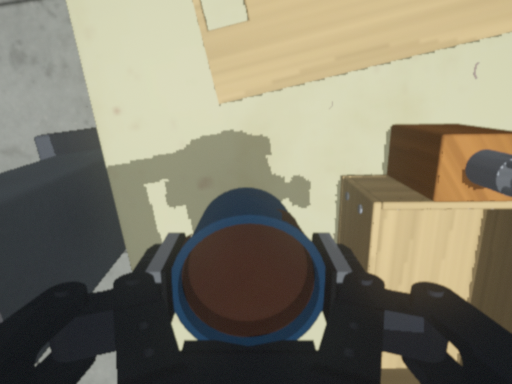

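Run:
```python
from h import *
c=cam('top')
P=[]
for uv in [(248,78),(442,95),(433,224),(234,205)]:
    P.append(ray(c,(105+uv[0]/3,150+uv[1]/3),.085))
P=np.array(P); print(np.round(P,4),P.mean(0)); e=[P[0]-P[1],P[3]-P[2],P[0]-P[3],P[1]-P[2]]
for v in e: print(np.linalg.norm(v),np.degrees(np.arctan2(v[1],v[0])))
for uv in [(210,131),(458,156)]: print(ray(c,(105+uv[0]/3,150+uv[1]/3),.138))
cv2.imwrite('pics/c2.png',cv2.resize(c['img'][165:235,160:275],None,fx=6,fy=6,interpolation=cv2.INTER_CUBIC))
```

```text
[[ 0.6677  0.1087  0.085 ]
 [ 0.644  -0.1012  0.085 ]
 [ 0.5048 -0.0887  0.085 ]
 [ 0.53    0.1244  0.085 ]] [0.58662956 0.01079387 0.085     ]
0.21125191525249776 83.56670075601943
0.21458054938554216 83.26138224853916
0.1385454105098226 -6.516032674340127
0.13972368281001368 -5.151521311394615
[0.60362694 0.14048408 0.138     ]
[ 0.57141501 -0.11735278  0.138     ]
```

View pics/c2.png

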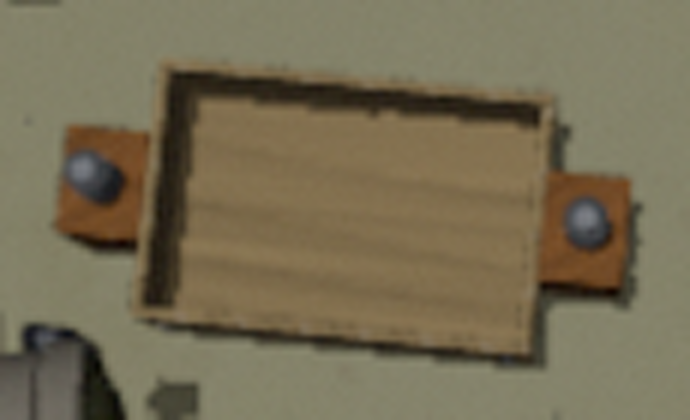

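Crate centre is at (0.587, 0.011) with yaw of about -6.8°. Next I place tub A in the +y slot.

```bash
python3 -m creep '[[[1,0.041,-0.019,0,0,0,0],[1,0.041,-0.019,0,0,0,0],[1,0.041,-0.019,0,0,0,0],[1,0.041,-0.019,0,0,0,0],[1,0.041,-0.019,0,0,0,0],[1,0.041,-0.018,0,0,0,0],[1,0,0,0,0,0,0],[1,0,0,-0.06,0,0,0],[1,0,0,-0.06,0,0,0],[1,0,0,-0.04,0,0,0]]]'
python3 -m creep '[[[1,0,0,-0.03,0,0,0],[1,0,0,-0.02,0,0,0],[1,0,0,-0.012,0,0,0],[1,0,0,0,0,0,0],[1,0,0,0,0,0,0],[1,0,0,0,0,0,0],[1,0,0,0,0,0,0],[1,0,0,0,0,0,0],[1,0,0,0,0,0,0],[1,0,0,0,0,0,0]]]'
```

```text
time_s: 4.62
position: [0.5925, 0.0775, 0.0647]
ee_rot: [-2.358, -2.069, 0.007]
force: [-0.1, -0.2, -2.0]
gripper_width: 0.0546
grasp_force: 63.9
time_s: 5.45
position: [0.5948, 0.0774, 0.0323]
ee_rot: [2.361, 2.072, 0.0]
force: [0.4, -0.3, -1.1]
gripper_width: 0.0543
grasp_force: 63.9
```

```bash
python3 -m creep '[[[1,0,0,-0.004,0,0,0],[-0.6,0,0,0,0,0,0],[-0.6,0,0,0,0,0,0],[-0.6,0,0,0,0,0,0],[-0.6,0,0,0.06,0,0,0],[-0.6,0,0,0.06,0,0,0],[-0.6,0,0,0.06,0,0,0],[-0.6,0,0,0.06,0,0,0],[-0.6,0,0,0,0,0,0],[-0.6,0,0,0.06,0,0,0]]]'
python3 -m creep '[[[-0.7,-0.05,-0.018,0,0,0,0],[-0.7,-0.05,-0.018,0,0,0,0],[-0.7,-0.05,-0.018,0,0,0,0],[-0.7,-0.05,-0.018,0,0,0,0],[-0.7,-0.055,-0.019,0,0,0,0],[-0.7,0,0,0,0,0,0],[-0.7,0,0,0,0,0,0],[-0.7,0,0,0,0,0,0],[-0.7,0,0,0,0,0,0],[-0.7,0,0,0,0,0,0]]]'
cat > blob.py <<'E'
from h import *
def blobs(c,lo,hi,box,z,amin=150):
    h=cv2.cvtColor(c['img'],cv2.COLOR_BGR2HSV); m=cv2.inRange(h,lo,hi); k=np.zeros_like(m); x0,y0,x1,y1=box; k[y0:y1,x0:x1]=m[y0:y1,x0:x1]
    k=cv2.morphologyEx(k,cv2.MORPH_OPEN,np.ones((3,3)))
    for q in cv2.findContours(k,cv2.RETR_EXTERNAL,cv2.CHAIN_APPROX_NONE)[0]:
        if cv2.contourArea(q)>amin:
            (u,v),r=cv2.minEnclosingCircle(q); bx=cv2.boundingRect(q); e=ray(c,(u,v),z); print(bx,round(cv2.contourArea(q)),'c',round(u),round(v),'r',round(r),np.round(e,4))
E
python3 - <<'E'
from blob import *
st(); c=cam('wrist'); cv2.imwrite('pics/w3.png',c['img'])
blobs(c,(0,90,30),(12,255,150),(120,80,400,384),.05)
t=cam('top'); print('top');blobs(t,(0,60,30),(15,255,200),(160,160,280,270),.05,60)
E
```

```text
time_s: 6.28
position: [0.593, 0.0774, 0.2064]
ee_rot: [-2.357, -2.069, 0.008]
force: [-0.1, -0.2, -2.1]
gripper_width: 0.0687
grasp_force: 0.0
time_s: 7.12
position: [0.4426, 0.0229, 0.2095]
ee_rot: [2.361, 2.073, 0.0]
force: [0.4, -0.4, 0.2]
gripper_width: 0.0729
grasp_force: 0.0
7.12 [0.4426 0.0229 0.2095] [2.361 2.073 0.   ] F [ 0.4 -0.4  0.2] w 0.0729 g 0.0 q [-0.22  0.21  1.61  0.    1.32 -0.09]
top
(245, 240, 15, 14) 146 c 252 246 r 7 [ 0.4359 -0.0955  0.05  ]
(250, 194, 15, 19) 162 c 257 203 r 11 [ 0.5775 -0.115   0.05  ]
(192, 193, 14, 14) 133 c 199 199 r 7 [0.5952 0.0779 0.05  ]
(170, 186, 15, 19) 140 c 176 195 r 10 [0.6108 0.1515 0.05  ]
```

View pics/w3.png

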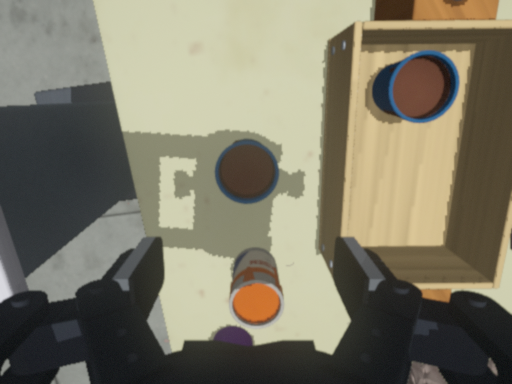

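Tub A stands upright in the crate. Tub B's rim is at (247,171) and the tin's rim at (257,301).

```bash
python3 - <<'E'
from h import *
c=cam('wrist')
for uv,z in [((247,171),.055),((257,301),.075),((424,87),.061),((341,30),.085),((330,255),.085)]: print(np.round(ray(c,uv,z),4))
E
python3 -m creep '[[[-0.7,0,0.005,-0.06,0,0,0],[-0.7,0,0.003,-0.06,0,0,0],[-0.7,0,0,-0.06,0,0,0],[-0.7,0,0,-0.06,0,0,0],[-0.7,0,0,-0.06,0,0,0],[-0.7,0,0,-0.012,0,0,0],[-0.7,0,0,0,0,0,0],[1,0,0,0,0,0,0],[1,0,0,0,0,0,0],[1,0,0,0,0,0,0]]]'
```

```text
[0.4414 0.0256 0.055 ]
[ 0.4353 -0.092   0.075 ]
[0.593  0.0776 0.061 ]
[0.5223 0.1256 0.085 ]
[ 0.5028 -0.0492  0.085 ]
time_s: 8.1
position: [0.4428, 0.0274, 0.0244]
ee_rot: [2.359, 2.071, 0.004]
force: [-0.6, -0.3, 2.1]
gripper_width: 0.0544
grasp_force: 63.5
```

```bash
python3 -m creep '[[[1,0,0,0.03,0,0,0],[1,0,0,0.06,0,0,0],[1,0,0,0.06,0,0,0],[1,0,0,0.06,0,0,0],[1,0,0,0.03,0,0,0],[1,0.06,-0.007,0,0,0,0],[1,0.06,-0.007,0,0,0,0],[1,0.06,-0.007,0,0,0,0],[1,0.06,-0.007,0,0,0,0],[1,0,0,0,0,0,0]]]'
python3 -m creep '[[[1,0,0,0,0,0,0],[1,0,0,-0.06,0,0,0],[1,0,0,-0.06,0,0,0],[1,0,0,-0.05,0,0,0],[1,0,0,-0.03,0,0,0],[1,0,0,-0.015,0,0,0],[1,0,0,-0.011,0,0,0],[1,0,0,0,0,0,0],[1,0,0,0,0,0,0],[1,0,0,0,0,0,0]]]'
```

```text
time_s: 8.93
position: [0.5906, 0.0097, 0.1676]
ee_rot: [2.359, 2.069, 0.005]
force: [-2.9, -0.6, -1.7]
gripper_width: 0.0546
grasp_force: 63.9
time_s: 9.77
position: [0.5863, 0.0107, 0.0324]
ee_rot: [2.36, 2.071, 0.002]
force: [0.2, 0.7, -1.2]
gripper_width: 0.0546
grasp_force: 63.9
```

```bash
python3 -m creep '[[[1,0,0,-0.002,0,0,0],[-0.6,0,0,0,0,0,0],[-0.6,0,0,0,0,0,0],[-0.6,0,0,0,0,0,0],[-0.6,0,0,0.06,0,0,0],[-0.6,0,0,0.06,0,0,0],[-0.6,0,0,0.06,0,0,0],[-0.6,0,0,0.06,0,0,0],[-0.6,0,0,0.06,0,0,0],[-0.6,0,0,0,0,0,0]]]'
python3 -m creep '[[[-0.6,-0.05,-0.034,0,0,0,0],[-0.6,-0.05,-0.034,0,0,0,0],[-0.6,-0.05,-0.034,0,0,0,0],[-0.6,-0.05,-0.034,0,0,0,0],[-0.6,-0.05,-0.035,0,0,0,0],[-0.6,0,0,0,0,0,0],[-0.6,0,0,0,0,0,0],[-0.6,0,0,0,0,0,0],[-0.6,0,0,0,0,0,0],[-0.6,0,0,0,0,0,0]]]'
python3 - <<'E'
from blob import *
st(); c=cam('wrist'); cv2.imwrite('pics/w4.png',c['img'])
blobs(c,(3,150,120),(16,255,255),(120,60,330,384),.072)
print(proj(c,(.4353,-.092,.072)))
E
```

```text
time_s: 10.6
position: [0.5881, 0.0105, 0.2178]
ee_rot: [2.353, 2.065, 0.013]
force: [0.5, -0.4, 1.0]
gripper_width: 0.0679
grasp_force: 0.0
time_s: 11.43
position: [0.4364, -0.0913, 0.2096]
ee_rot: [2.36, 2.074, 0.0]
force: [-0.1, 0.6, 0.7]
gripper_width: 0.0682
grasp_force: 0.0
11.43 [ 0.4364 -0.0913  0.2096] [2.36  2.074 0.   ] F [-0.1  0.6  0.7] w 0.0682 g 0.0 q [-0.47  0.22  1.61  0.    1.32 -0.34]
(223, 160, 49, 48) 1786 c 247 183 r 25 [ 0.4346 -0.0951  0.072 ]
[247.12747154 179.19976117]
```

View pics/w4.png

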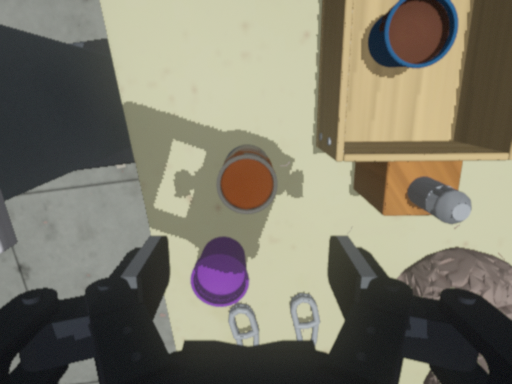

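```bash
python3 - <<'E'
from h import *
c=cam('wrist')
for n,uv,z in [('cornerR near',(334,153),.085),('postR top tip',(458,207),.138),('potB rim',(420,31),.061)]: print(n,np.round(ray(c,uv,z),4))
E
python3 -m creep '[[[-0.6,-0.0025,-0.005,-0.05,0,0,0],[-0.6,0,0,-0.06,0,0,0],[-0.6,0,0,-0.06,0,0,0],[-0.6,0,0,-0.06,0,0,0],[-0.6,0,0,-0.06,0,0,0],[-0.6,0,0,0,0,0,0],[-0.6,0,0,0,0,0,0],[1,0,0,0,0,0,0],[1,0,0,0,0,0,0],[1,0,0,0,0,0,0]]]'
python3 -m creep '[[[1,0,0,0,0,0,0],[1,0,0,0,0,0,0],[1,0,0,0.03,0,0,0],[1,0,0,0.06,0,0,0],[1,0,0,0.06,0,0,0],[1,0,0,0.06,0,0,0],[1,0,0,0.03,0,0,0],[1,0,0,0,0,0,0],[1,0,0,0,0,0,0],[1,0,0,0,0,0,0]]]'
```

```text
cornerR near [ 0.5058 -0.0766  0.085 ]
postR top tip [ 0.572  -0.1123  0.138 ]
potB rim [0.5838 0.0061 0.061 ]
time_s: 12.37
position: [0.4352, -0.0952, 0.0378]
ee_rot: [2.358, 2.07, 0.002]
force: [-2.0, 0.0, 6.9]
gripper_width: 0.0487
grasp_force: 62.2
time_s: 13.2
position: [0.4336, -0.0945, 0.1791]
ee_rot: [-2.36, -2.072, 0.001]
force: [-0.1, -0.2, -2.6]
gripper_width: 0.0494
grasp_force: 63.1
```

```bash
python3 -m creep '[[[1,0.061,0.018,0,0,0,0],[1,0.061,0.018,0,0,0,0],[1,0.061,0.018,0,0,0,0],[1,0.06,0.019,0,0,0,0],[1,0,0,0,0,0,0],[1,0,0,0,0,0,0],[1,0,0,-0.06,0,0,0],[1,0,0,-0.06,0,0,0],[1,0,0,-0.04,0,0,0],[1,0,0,-0.02,0,0,0]]]'
python3 -m creep '[[[1,0,0,-0.02,0,0,0],[1,0,0,-0.015,0,0,0],[1,0,0,-0.008,0,0,0],[1,0,0,0,0,0,0],[1,0,0,0,0,0,0],[1,0,0,0,0,0,0],[1,0,0,0,0,0,0],[1,0,0,0,0,0,0],[1,0,0,0,0,0,0],[1,0,0,0,0,0,0]]]'
```

```text
time_s: 14.03
position: [0.5768, -0.0508, 0.0676]
ee_rot: [-2.357, -2.067, 0.007]
force: [0.2, 0.3, -1.9]
gripper_width: 0.0491
grasp_force: 62.5
time_s: 14.87
position: [0.5801, -0.051, 0.0461]
ee_rot: [2.361, 2.072, 0.0]
force: [-0.2, -0.3, -2.1]
gripper_width: 0.0492
grasp_force: 62.5
```

```bash
python3 -m creep '[[[1,0,0,-0.003,0,0,0],[-0.5,0,0,0,0,0,0],[-0.5,0,0,0,0,0,0],[-0.5,0,0,0,0,0,0],[-0.5,0,0,0.06,0,0,0],[-0.5,0,0,0.06,0,0,0],[-0.5,0,0,0.06,0,0,0],[-0.5,0,0,0.06,0,0,0],[-0.5,0,0,0.06,0,0,0],[-0.5,0,0,0,0,0,0]]]'
python3 - <<'E'
from h import *
st(); c=cam('top')
f=lambda u,v,z: ray(c,(105+u/3,150+v/3),z)
h1,h2=f(84,58,.008),f(107,287,.008); print(h1,h2,(h1+h2)/2,np.linalg.norm(h1-h2),np.degrees(np.arctan2(*(h1-h2)[[1,0]])))
a,b=f(82,127,.05),f(95,213,.05); print(a,b,(a+b)/2,np.degrees(np.arctan2(*(a-b)[[1,0]])))
C=[f(u,v,.008) for u,v in [(20,47),(145,34),(172,300),(45,316)]]; print(np.round(C,4),np.mean(C,0))
from blob import *
blobs(c,(0,60,30),(15,255,200),(160,160,280,270),.05,60)
E
```

```text
time_s: 15.7
position: [0.5822, -0.0515, 0.2318]
ee_rot: [2.353, 2.065, 0.011]
force: [0.5, -0.3, 0.6]
gripper_width: 0.0641
grasp_force: 0.0
15.7 [ 0.5822 -0.0515  0.2318] [2.353 2.065 0.011] F [ 0.5 -0.3  0.6] w 0.0641 g 0.0 q [-0.29  0.44  1.21 -0.    1.49 -0.16]
[0.7084976 0.3083163 0.008    ] [0.44730639 0.2801184  0.008     ] [0.57790199 0.29421735 0.008     ] 0.2627089041057913 6.161722377104945
[0.62315713 0.29845464 0.05      ] [0.52748744 0.28325427 0.05      ] [0.57532229 0.29085446 0.05      ] 9.027910852826237
[[0.7231 0.382  0.008 ]
 [0.7347 0.2385 0.008 ]
 [0.4312 0.207  0.008 ]
 [0.4165 0.3495 0.008 ]] [0.57637187 0.29425503 0.008     ]
(250, 202, 14, 11) 80 c 256 206 r 8 [ 0.5664 -0.1126  0.05  ]
(213, 198, 13, 10) 84 c 219 202 r 7 [0.5846 0.01   0.05  ]
(170, 186, 14, 20) 140 c 177 195 r 10 [0.6102 0.1508 0.05  ]
```

```bash
python3 -m creep '[[[-0.5,-0.001,0.052,0,0,0,-0.232],[-0.5,-0.001,0.052,0,0,0,-0.232],[-0.5,-0.001,0.052,0,0,0,-0.232],[-0.5,-0.001,0.052,0,0,0,-0.232],[-0.5,-0.001,0.052,0,0,0,-0.232],[-0.5,-0.001,0.052,0,0,0,-0.232],[-0.5,-0.001,0.052,0,0,0,-0.232],[-0.5,-0.001,0.052,0,0,0,-0.232],[-0.5,-0.001,0.052,0,0,0,-0.232],[-0.5,-0.001,0.052,0,0,0,-0.232]]]'
python3 -m creep '[[[-0.5,0,0.052,0,0,0,-0.232],[-0.5,0,0,0,0,0,0],[-0.5,0,0,0,0,0,0],[-0.5,0,0,0,0,0,0],[-0.5,0,0,0,0,0,0],[-0.5,0,0,0,0,0,0],[-0.5,0,0,0,0,0,0],[-0.5,0,0,0,0,0,0],[-0.5,0,0,0,0,0,0],[-0.5,0,0,0,0,0,0]]]'
python3 - <<'E'
from blob import *
st(); c=cam('wrist'); cv2.imwrite('pics/w5.png',c['img']); print(-c['R'].T@c['t'])
E
```

```text
time_s: 16.58
position: [0.5734, 0.2625, 0.2228]
ee_rot: [3.122, 0.345, -0.003]
force: [0.4, -0.3, 0.4]
gripper_width: 0.0641
grasp_force: 0.0
time_s: 17.42
position: [0.5741, 0.292, 0.2242]
ee_rot: [-3.137, -0.164, -0.0]
force: [-0.0, 0.4, 0.2]
gripper_width: 0.0642
grasp_force: 0.0
17.42 [0.5741 0.292  0.2242] [-3.137 -0.164 -0.   ] F [-0.   0.4  0.2] w 0.0642 g 0.0 q [0.29 0.55 1.02 0.   1.57 1.75]
[0.64058785 0.29965208 0.36684921]
```

View pics/w5.png

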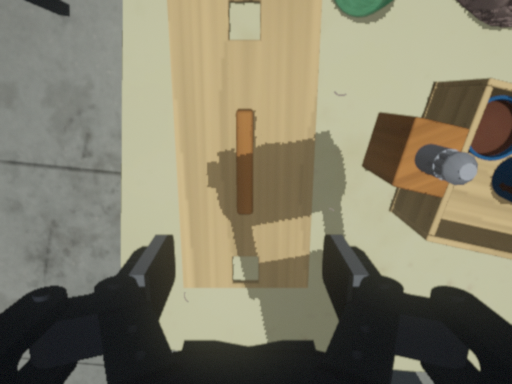

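The handle bar runs from (245,109) to (245,213). The lid holes are at (245,21) and (245,268), and the left post's top is at (463,168).

Run:
```python
from h import *
c=cam('wrist')
a,b=ray(c,(245,109),.05),ray(c,(244.5,213),.05); print(a,b,(a+b)/2,np.linalg.norm(a-b),np.degrees(np.arctan2(*(a-b)[[1,0]])))
a,b=ray(c,(245,21),.008),ray(c,(245,268),.008); print(a,b,(a+b)/2,np.linalg.norm(a-b),np.degrees(np.arctan2(*(a-b)[[1,0]])))
print(ray(c,(463,168),.138))
```

```text
[0.62786494 0.30152937 0.05      ] [0.52962577 0.29190726 0.05      ] [0.57874536 0.29671831 0.05      ] 0.09870925959185542 5.594035712129515
[0.70759973 0.31014619 0.008     ] [0.44822989 0.28345008 0.008     ] [0.57791481 0.29679814 0.008     ] 0.2607400879268481 5.87657866997656
[0.60810572 0.14999193 0.138     ]
```

```bash
python3 -m creep '[[[-0.5,0.007,0.007,-0.055,0,0,0],[-0.5,0,0,-0.055,0,0,0],[-0.5,0,0,-0.055,0,0,0],[-0.5,0,0,-0.055,0,0,0],[-0.5,0,0,-0.055,0,0,0],[-0.5,0,0,-0.055,0,0,0],[-0.5,0,0,-0.005,0,0,0],[-0.5,0,0,0,0,0,0],[1,0,0,0,0,0,0],[1,0,0,0,0,0,0]]]'
python3 -m creep '[[[1,0,0,0,0,0,0],[1,0,0,0,0,0,0],[1,0,0,0,0,0,0],[1,0,0,0,0,0,0],[1,0,0,0.03,0,0,0],[1,0,0,0.05,0,0,0],[1,0,0,0.05,0,0,0],[1,0,0,0.05,0,0,0],[1,0,0,0.05,0,0,0],[1,0,0,0.05,0,0,0]]]'
python3 -m creep '[[[1,0,0,0.02,0,0,0],[1,0,0,0,0,0,0],[1,0,0,0,0,0,0],[1,0,0,0,0,0,0],[1,0,0,0,0,0,0],[1,0,0,0,0,0,0],[1,0,0,0,0,0,0],[1,0,0,0,0,0,0],[1,0,0,0,0,0,0],[1,0,0,0,0,0,0]]]'
```

```text
time_s: 18.35
position: [0.5795, 0.2968, 0.0257]
ee_rot: [-3.136, -0.164, -0.007]
force: [1.0, -0.3, 0.7]
gripper_width: 0.0412
grasp_force: 0.0
time_s: 19.18
position: [0.5777, 0.2962, 0.1926]
ee_rot: [3.137, 0.164, -0.001]
force: [0.8, 0.3, -3.0]
gripper_width: 0.0147
grasp_force: 59.1
time_s: 20.02
position: [0.5782, 0.2964, 0.203]
ee_rot: [3.137, 0.164, -0.0]
force: [0.3, 0.8, -3.7]
gripper_width: 0.0151
grasp_force: 59.2
```

```bash
python3 -m creep '[[[1,0,0,0.033,0,0,0],[1,0,0,0.033,0,0,0],[1,0.001,-0.0295,0,0,0,0.161],[1,0.001,-0.0295,0,0,0,0.161],[1,0.001,-0.0295,0,0,0,0.161],[1,0.001,-0.0295,0,0,0,0.161],[1,0.001,-0.0295,0,0,0,0.161],[1,0.001,-0.0295,0,0,0,0.161],[1,0.001,-0.0295,0,0,0,0.161],[1,0.001,-0.0295,0,0,0,0.161]]]'
python3 -m creep '[[[1,0.001,-0.0295,0,0,0,0.161],[1,0.001,-0.0295,0,0,0,0.161],[1,0.001,-0.0295,0,0,0,0.161],[1,0.001,-0.0295,0,0,0,0.161],[1,0.001,-0.0295,0,0,0,0.161],[1,0.001,-0.0295,0,0,0,0.161],[1,0.001,-0.0295,0,0,0,0.161],[1,0.001,-0.0295,0,0,0,0.161],[1,0,0,0,0,0,0],[1,0,0,0,0,0,0]]]'
python3 -m creep '[[[1,0,0,-0.03,0,0,0],[1,0,0,-0.03,0,0,0],[1,0,0,0,0,0,0],[1,0,0,0,0,0,0],[1,0,0,0,0,0,0],[1,0,0,0,0,0,0],[1,0,0,0,0,0,0],[1,0,0,0,0,0,0],[1,0,0,0,0,0,0],[1,0,0,0,0,0,0]]]'
python3 - <<'E'
from h import *
st(); c=cam('wrist'); t=cam('top'); s=cam('scene')
cv2.imwrite('pics/w6.png',c['img']); cv2.imwrite('pics/t6.png',t['img'])
o=np.zeros((600,768,3),np.uint8); o[:384,:512]=c['img']; o[:384,512:]=cv2.resize(s['img'][150:246,180:244+0],(256,384),interpolation=cv2.INTER_CUBIC)
o[384:,:]=cv2.resize(t['img'][180:225,155:315],(768,216),interpolation=cv2.INTER_CUBIC)
cv2.imwrite('pics/v6.png',o)
E
```

```text
time_s: 20.85
position: [0.583, 0.1539, 0.2428]
ee_rot: [2.904, 1.199, 0.0]
force: [-0.2, 0.4, -3.4]
gripper_width: 0.0148
grasp_force: 59.1
time_s: 21.68
position: [0.5878, 0.0126, 0.2427]
ee_rot: [-2.351, -2.084, -0.0]
force: [0.5, -0.5, -3.4]
gripper_width: 0.0148
grasp_force: 59.1
time_s: 22.52
position: [0.5879, 0.0132, 0.2069]
ee_rot: [2.348, 2.087, 0.0]
force: [0.8, 0.4, -3.3]
gripper_width: 0.0149
grasp_force: 59.1
22.52 [0.5879 0.0132 0.2069] [2.348 2.087 0.   ] F [ 0.8  0.4 -3.3] w 0.0149 g 59.1 q [-0.18  0.46  1.23  0.    1.45 -0.06]
```

View pics/v6.png

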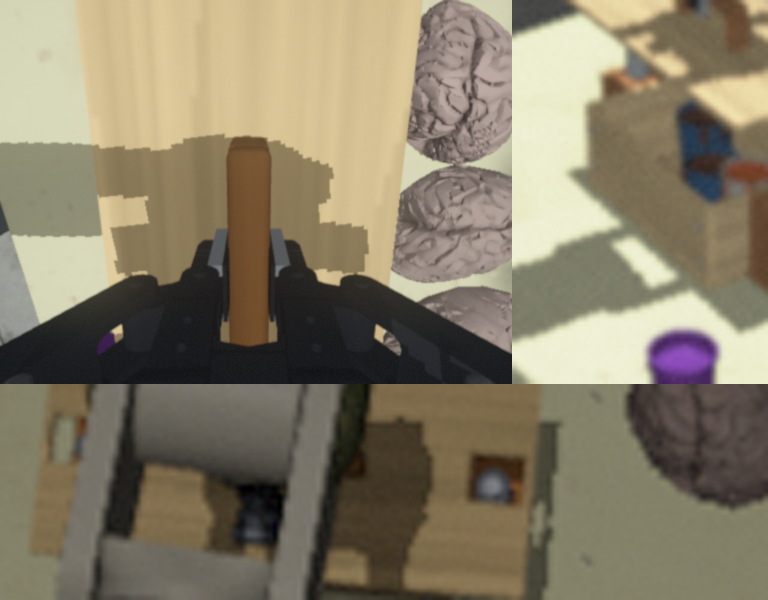

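Run:
```python
from h import *
c=cam('top'); im=c['img']
print('Rhole',ray(c,(258.5,199.6),.19),'Rtip',ray(c,(257.5,201),.138)); print('Lhole',ray(c,(168.1,191),.19))
o=np.zeros((400,800,3),np.uint8)
o[:,:400]=cv2.resize(im[175:215,155:195],(400,400),interpolation=cv2.INTER_CUBIC)
o[:,400:]=cv2.resize(im[180:220,240:280],(400,400),interpolation=cv2.INTER_CUBIC)
cv2.imwrite('pics/v7.png',o)
```

```text
Rhole [ 0.57281602 -0.12033156  0.19      ] Rtip [ 0.57455751 -0.11690415  0.138     ]
Lhole [0.60530828 0.15193043 0.19      ]
```

View pics/v7.png

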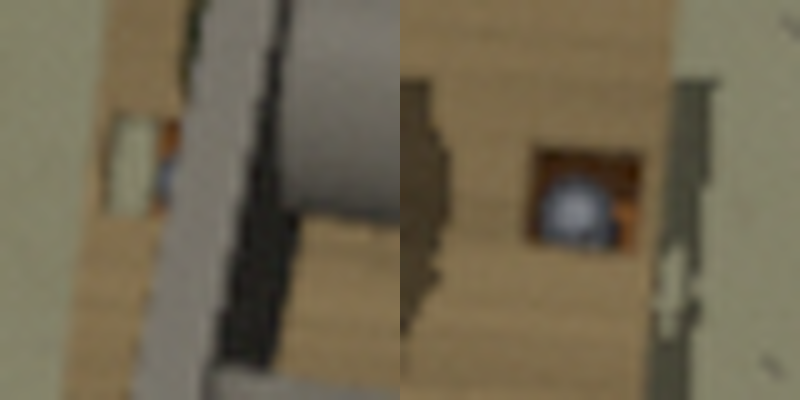

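Run:
```python
from h import *
c=cam('top')
R=ray(c,(258.8,199.8),.19);L=ray(c,(171.2,191.3),.19); print(R,L,(R+L)/2,np.linalg.norm(L-R),np.degrees(np.arctan2(*(L-R)[[1,0]]))-90)
r=ray(c,(257.6,200.9),.138)
# initial post tips from crop c2 (scale 6, offset 160,165)
l=ray(c,(160+85/6,165+168/6),.138); r2=ray(c,(160+586/6,165+219/6),.138)
print(r,r2,l,(l+r2)/2,np.linalg.norm(l-r2),np.degrees(np.arctan2(*(l-r2)[[1,0]]))-90)
# block tops corners (z .085): outer corners in c2
f=lambda u,v: ray(c,(160+u/6,165+v/6),.085)
A=[f(66,127),f(57,232)];B=[f(631,178),f(622,290)]
a=np.mean(A,0);b=np.mean(B,0); print('ends',a,b,(a+b)/2,np.linalg.norm(a-b),np.degrees(np.arctan2(*(a-b)[[1,0]]))-90)
```

```text
[ 0.57219055 -0.12121855  0.19      ] [0.60417281 0.14254588 0.19      ] [0.58818168 0.01066367 0.19      ] 0.265696330956474 -6.91354286428836
[ 0.5748634  -0.11722228  0.138     ] [ 0.57298004 -0.11738774  0.138     ] [0.60579107 0.14309366 0.138     ] [0.58938555 0.01285296 0.138     ] 0.2625397573736322 -7.1793397975621644
ends [0.60703106 0.16551967 0.085     ] [ 0.57040214 -0.13863072  0.085     ] [0.5887166  0.01344448 0.085     ] 0.3063480638417853 -6.867076430833109
```

```bash
python3 -m creep '[[[1,0.002,0.004,0,0,0,0],[1,0,0,-0.03,0,0,0],[1,0,0,-0.03,0,0,0],[1,0,0,-0.03,0,0,0],[1,0,0,0,0,0,0],[1,0,0,0,0,0,0],[1,0,0,0,0,0,0],[1,0,0,0,0,0,0],[1,0,0,0,0,0,0],[1,0,0,0,0,0,0]]]'
python3 -m creep '[[[1,0,0,-0.02,0,0,0],[1,0,0,-0.02,0,0,0],[1,0,0,0,0,0,0],[1,0,0,0,0,0,0],[1,0,0,0,0,0,0],[1,0,0,0,0,0,0],[1,0,0,0,0,0,0],[1,0,0,0,0,0,0],[1,0,0,0,0,0,0],[1,0,0,0,0,0,0]]]'
```

```text
time_s: 23.6
position: [0.5893, 0.0155, 0.1535]
ee_rot: [2.347, 2.086, 0.001]
force: [-0.4, -0.2, -3.5]
gripper_width: 0.0147
grasp_force: 59.2
time_s: 24.43
position: [0.5891, 0.0156, 0.1289]
ee_rot: [2.348, 2.087, 0.0]
force: [-0.2, -0.8, -3.7]
gripper_width: 0.0149
grasp_force: 59.1
```

Both posts are through with no extra force, so I go on down.

```bash
python3 -m creep '[[[1,0,0,-0.01,0,0,0],[1,0,0,-0.008,0,0,0],[1,0,0,-0.006,0,0,0],[1,0,0,-0.004,0,0,0],[1,0,0,-0.002,0,0,0],[1,0,0,0,0,0,0],[1,0,0,0,0,0,0],[1,0,0,0,0,0,0],[1,0,0,0,0,0,0],[1,0,0,0,0,0,0]]]'
```

```text
time_s: 25.27
position: [0.5891, 0.0156, 0.1109]
ee_rot: [2.348, 2.087, 0.0]
force: [0.5, -0.2, -3.1]
gripper_width: 0.0151
grasp_force: 59.2
```

```bash
python3 -m creep '[[[1,0,0,-0.003,0,0,0],[1,0,0,-0.003,0,0,0],[-0.4,0,0,0,0,0,0],[-0.4,0,0,0,0,0,0],[-0.4,0,0,0,0,0,0],[-0.4,0,0,0.047,0,0,0],[-0.4,0,0,0.047,0,0,0],[-0.4,0,0,0.047,0,0,0],[-0.4,0,0,0.047,0,0,0],[-0.4,0,0,0.047,0,0,0]]]'
python3 -m creep '[[[-0.4,-0.025,-0.053,0,0,0,0],[-0.4,-0.025,-0.053,0,0,0,0],[-0.4,-0.025,-0.053,0,0,0,0],[-0.4,-0.025,-0.053,0,0,0,0],[-0.4,-0.025,-0.053,0,0,0,0],[-0.4,-0.025,-0.053,0,0,0,0],[-0.4,-0.025,-0.053,0,0,0,0],[-0.4,-0.025,-0.053,0,0,0,0],[-0.4,-0.025,-0.053,0,0,0,0],[-0.4,-0.025,-0.053,0,0,0,0]]]'
python3 -m creep '[[[-0.4,0,0,0,0,0,0],[-0.4,0,0,0,0,0,0],[-0.4,0,0,0,0,0,0],[-0.4,0,0,0,0,0,0],[-0.4,0,0,0,0,0,0],[-0.4,0,0,0,0,0,0],[-0.4,0,0,0,0,0,0],[-0.4,0,0,0,0,0,0],[-0.4,0,0,0,0,0,0],[-0.4,0,0,0,0,0,0]]]'
python3 - <<'E'
from h import *
st(); c=cam('wrist'); cv2.imwrite('pics/w8.png',c['img'])
t=cam('top'); o=np.zeros((600,800,3),np.uint8); o[:384,:512]=c['img']; o[384:,:768]=cv2.resize(t['img'][175:229,150:342],(768,216),interpolation=cv2.INTER_CUBIC); cv2.imwrite('pics/v8.png',o)
E
```

```text
time_s: 26.1
position: [0.5889, 0.0156, 0.2495]
ee_rot: [2.348, 2.087, 0.0]
force: [0.5, -0.2, -0.6]
gripper_width: 0.0597
grasp_force: 0.0
time_s: 26.93
position: [0.4381, -0.3039, 0.2482]
ee_rot: [2.348, 2.087, 0.0]
force: [1.0, -0.4, 0.0]
gripper_width: 0.0598
grasp_force: 0.0
time_s: 27.77
position: [0.4391, -0.3023, 0.2481]
ee_rot: [2.348, 2.087, 0.0]
force: [-0.3, -0.5, 1.0]
gripper_width: 0.0596
grasp_force: 0.0
27.77 [ 0.4391 -0.3023  0.2481] [2.348 2.087 0.   ] F [-0.3 -0.5  1. ] w 0.0596 g 0.0 q [-0.83  0.34  1.31  0.    1.49 -0.71]
```

View pics/v8.png

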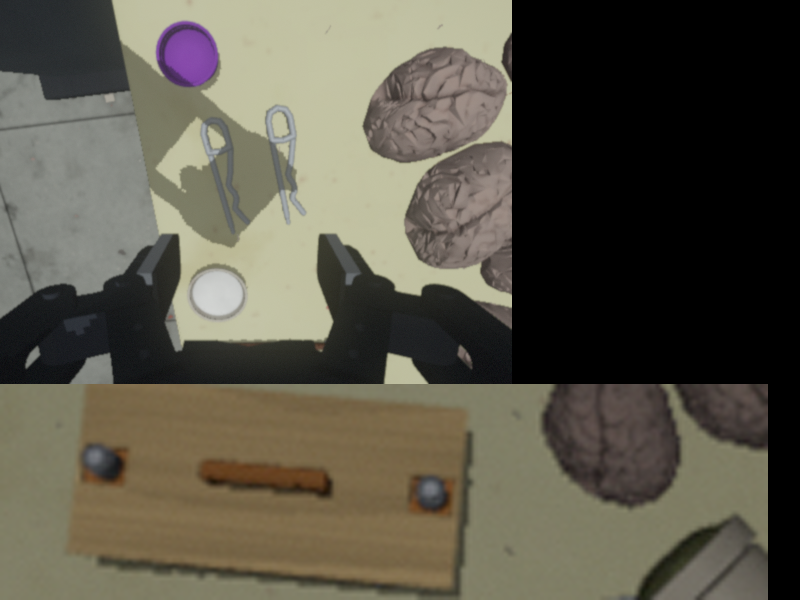

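The lid lies flat with both posts through it. The clips' loops are at (277,106) and (214,119), with tips at (288,222) and (233,231). I measure them with a saturation mask and rectangles on the ground plane.

```bash
cat > clip.py <<'E'
from h import *
def clips(c,box,zz=.005,amin=150):
    x0,y0,x1,y1=box; im=c['img'][y0:y1,x0:x1].astype(float)
    sat=(im.max(2)-im.min(2))/(im.max(2)+1)
    m=(sat<0.13).astype(np.uint8); m=cv2.morphologyEx(m,cv2.MORPH_CLOSE,np.ones((3,3)))
    n,l,s,ce=cv2.connectedComponentsWithStats(m)
    for i in range(1,n):
        if s[i,4]<amin: continue
        ys,xs=np.nonzero(l==i); P=np.array([ray(c,(x+x0,y+y0),zz)[:2] for x,y in zip(xs,ys)])
        (cx,cy),wh,a=cv2.minAreaRect((P*1000).astype(np.float32)); 
        if max(wh)<60 or max(wh)>170: print('skip',s[i]); continue
        mean=P.mean(0)
        B=cv2.boxPoints(((cx,cy),wh,a))/1000; e=B[1]-B[0],B[2]-B[1]; ax=max(e,key=np.linalg.norm); ax/=np.linalg.norm(ax)
        ctr=np.array([cx,cy])/1000
        # loop end = where the width of mask points is large: denser
        t=(P-ctr)@ax
        if (t>0).sum()>(t<0).sum(): ax=-ax   # forward = away from the denser loop end
        left=np.array([-ax[1],ax[0]])
        d=(P-ctr)@ax; lat=(P-ctr)@left
        prof=[(round(k,3),round(lat[abs(d-k)<.003].min(),4),round(lat[abs(d-k)<.003].max(),4)) for k in np.arange(-.06,.07,.02) if (abs(d-k)<.003).any()]
        g=ctr+ax*(-.07+.025)
        print(s[i],'wh',np.round(wh,1),'ctr',np.round(ctr,4),'fwd deg',round(np.degrees(np.arctan2(ax[1],ax[0])),1),'grip',np.round(g,4),prof)
E
python3 - <<'E'
from clip import *
c=cam('wrist'); clips(c,(185,95,320,250))
t=cam('top'); print('top'); clips(t,(290,222,350,265),amin=40)
E
```

```text
[  80    9   42  121 1731] wh [ 32.1 140.1] ctr [ 0.4825 -0.3182] fwd deg -84.4 grip [ 0.4781 -0.2734] [(np.float64(-0.06), np.float64(-0.0147), np.float64(0.0144)), (np.float64(-0.04), np.float64(-0.0161), np.float64(0.016)), (np.float64(-0.02), np.float64(-0.0157), np.float64(0.0124)), (np.float64(0.0), np.float64(-0.0159), np.float64(0.0065)), (np.float64(0.02), np.float64(-0.016), np.float64(0.0048)), (np.float64(0.04), np.float64(-0.016), np.float64(0.003)), (np.float64(0.06), np.float64(-0.0159), np.float64(0.0108))]
[  15   22   50  117 1660] wh [ 32.3 139.1] ctr [ 0.4117 -0.3225] fwd deg -81.9 grip [ 0.4053 -0.278 ] [(np.float64(-0.06), np.float64(-0.0148), np.float64(0.0145)), (np.float64(-0.04), np.float64(-0.0161), np.float64(0.0162)), (np.float64(-0.02), np.float64(-0.0147), np.float64(0.0135)), (np.float64(0.0), np.float64(-0.015), np.float64(0.0068)), (np.float64(0.02), np.float64(-0.0149), np.float64(0.0064)), (np.float64(0.04), np.float64(-0.015), np.float64(0.0031)), (np.float64(0.06), np.float64(-0.0149), np.float64(0.011))]
top
skip [   0    0   60   43 1785]
```

```bash
python3 -m creep '[[[-0.2,0.0027,0.002,0,0,0,-0.233],[-0.2,0.0027,0.002,0,0,0,-0.233],[-0.2,0.0027,0.002,0,0,0,-0.233],[-0.2,0.0027,0.002,0,0,0,-0.233],[-0.2,0.0027,0.002,0,0,0,-0.233],[-0.2,0.0027,0.002,0,0,0,-0.233],[-0.2,0.0027,0.002,0,0,0,-0.233],[-0.2,0.0027,0.002,0,0,0,-0.233],[-0.2,0.0027,0.002,0,0,0,-0.233],[-0.2,0.0027,0.002,0,0,0,-0.233]]]'
python3 -m creep '[[[0,0.0027,0.002,0,0,0,-0.233],[0,0.0027,0.002,0,0,0,-0.233],[0,0.0027,0.002,0,0,0,-0.233],[0,0.0027,0.002,0,0,0,-0.233],[0,0.0027,0.002,0,0,0,-0.233],[0,0.0027,0.002,0,0,0,-0.233],[0,0.0027,0.002,0,0,0,-0.233],[0,0.0027,0.002,0,0,0,-0.233],[0,0.0027,0.002,0,0,0,-0.233],[0,0.0027,0.002,0,0,0,-0.233]]]'
python3 -m creep '[[[0,0.0027,0.002,-0.03,0,0,-0.233],[0,0.0027,0.002,-0.03,0,0,-0.233],[0,0.0027,0.002,-0.03,0,0,-0.233],[0,0.0027,0.002,-0.03,0,0,-0.233],[0,0,0,0,0,0,0],[0,0,0,0,0,0,0],[0,0,0,0,0,0,0],[0,0,0,0,0,0,0],[0,0,0,0,0,0,0],[0,0,0,0,0,0,0]]]'
python3 - <<'E'
from clip import *
st(); c=cam('wrist'); cv2.imwrite('pics/w9.png',c['img']);print(-c['R'].T@c['t'],proj(c,(.478,-.273,.005)),proj(c,(.489,-.385,.005)),proj(c,(.405,-.278,.005)))
clips(c,(140,0,512,240))
E
```

```text
time_s: 28.8
position: [0.4553, -0.2904, 0.2481]
ee_rot: [-3.121, -0.356, 0.0]
force: [-0.0, -0.2, -0.1]
gripper_width: 0.0513
grasp_force: 0.0
time_s: 29.63
position: [0.4715, -0.2784, 0.2481]
ee_rot: [-2.762, 1.496, 0.0]
force: [-0.1, -0.3, 0.0]
gripper_width: 0.0429
grasp_force: 0.0
time_s: 30.47
position: [0.4781, -0.2738, 0.1769]
ee_rot: [-2.327, 2.111, -0.002]
force: [-0.7, 0.3, -0.0]
gripper_width: 0.0426
grasp_force: 0.0
30.47 [ 0.4781 -0.2738  0.1769] [-2.327e+00  2.111e+00 -2.000e-03] F [-0.7  0.3 -0. ] w 0.0426 g 0.0 q [-0.74  0.43  1.39 -0.    1.33  2.31]
[ 0.48465445 -0.33918252  0.31958398] [248.619989   169.04178545] [248.63427767  38.86402739] [326.87075609 171.30331598]
skip [  261     0   111   240 19984]
[  92   35   36  162 2826] wh [ 31.9 141.7] ctr [ 0.4822 -0.3175] fwd deg -84.2 grip [ 0.4776 -0.2727] [(np.float64(-0.06), np.float64(-0.0151), np.float64(0.0151)), (np.float64(-0.04), np.float64(-0.0159), np.float64(0.0158)), (np.float64(-0.02), np.float64(-0.0157), np.float64(0.0127)), (np.float64(0.0), np.float64(-0.0155), np.float64(0.0071)), (np.float64(0.02), np.float64(-0.0153), np.float64(0.0059)), (np.float64(0.04), np.float64(-0.0159), np.float64(0.0023)), (np.float64(0.06), np.float64(-0.0157), np.float64(0.0108))]
[ 170   37   37  163 2923] wh [ 32.5 142.9] ctr [ 0.4109 -0.3219] fwd deg -81.7 grip [ 0.4044 -0.2774] [(np.float64(-0.06), np.float64(-0.0158), np.float64(0.0153)), (np.float64(-0.04), np.float64(-0.0162), np.float64(0.0162)), (np.float64(-0.02), np.float64(-0.014), np.float64(0.0144)), (np.float64(0.0), np.float64(-0.0144), np.float64(0.009)), (np.float64(0.02), np.float64(-0.0139), np.float64(0.0065)), (np.float64(0.04), np.float64(-0.0142), np.float64(0.004)), (np.float64(0.06), np.float64(-0.0146), np.float64(0.012))]
skip [160 230  43  10 158]
```

```bash
python3 -m creep '[[[0,-0.0007,0.0015,-0.06,0,0,0],[0,0,0,-0.06,0,0,0],[0,0,0,-0.06,0,0,0],[0,0,0,-0.05,0,0,0],[0,0,0,-0.03,0,0,0],[0,0,0,-0.02,0,0,0],[0,0,0,-0.01,0,0,0],[0,0,0,0,0,0,0],[0,0,0,0,0,0,0],[0,0,0,0,0,0,0]]]'
```

```text
time_s: 31.35
position: [0.478, -0.2731, 0.0032]
ee_rot: [-2.326, 2.112, -0.003]
force: [0.1, -0.7, 0.2]
gripper_width: 0.0427
grasp_force: 0.0
```

```bash
python3 -m creep '[[[0,0,0,-0.003,0,0,0],[0,0,0,0,0,0,0],[0,0,0,0,0,0,0],[1,0,0,0,0,0,0],[1,0,0,0,0,0,0],[1,0,0,0,0,0,0],[1,0,0,0,0,0,0],[1,0,0,0,0,0,0],[1,0,0,0,0,0,0],[1,0,0,0,0,0,0]]]'
python3 -m creep '[[[1,0,0,0.02,0,0,0],[1,0,0,0.04,0,0,0],[1,0,0,0.05,0,0,0],[1,0,0,0.05,0,0,0],[1,0,0,0.05,0,0,0],[1,0,0,0.05,0,0,0],[1,0,0,0,0,0,0],[1,0,0,0,0,0,0],[1,0,0,0,0,0,0],[1,0,0,0,0,0,0]]]'
```

```text
time_s: 32.18
position: [0.4777, -0.2729, 0.0009]
ee_rot: [-2.326, 2.112, -0.001]
force: [-0.5, 1.4, 5.6]
gripper_width: 0.0286
grasp_force: 59.1
time_s: 33.02
position: [0.4769, -0.2722, 0.1548]
ee_rot: [2.326, -2.112, -0.005]
force: [0.5, 0.3, -1.7]
gripper_width: 0.0287
grasp_force: 59.4
```

```bash
python3 -m creep '[[[1,-0.0067,0.0256,0.004,0,0,0.2147],[1,-0.0067,0.0256,0.004,0,0,0.2147],[1,-0.0067,0.0256,0.004,0,0,0.2147],[1,-0.0067,0.0256,0.004,0,0,0.2147],[1,-0.0067,0.0256,0.004,0,0,0.2147],[1,-0.0067,0.0256,0.004,0,0,0.2147],[1,-0.0067,0.0256,0.004,0,0,0.2147],[1,-0.0067,0.0256,0.004,0,0,0.2147],[1,-0.0067,0.0256,0.004,0,0,0.2147],[1,-0.0067,0.0256,0.004,0,0,0.2147]]]'
python3 -m creep '[[[1,-0.0067,0.0256,0.004,0,0,0.2147],[1,-0.0067,0.0256,0.004,0,0,0.2147],[1,0,0,-0.03,0,0,0],[1,0,0,-0.03,0,0,0],[1,0,0,0,0,0,0],[1,0,0,0,0,0,0],[1,0,0,0,0,0,0],[1,0,0,0,0,0,0],[1,0,0,0,0,0,0],[1,0,0,0,0,0,0]]]'
python3 - <<'E'
from h import *
st(); c=cam('wrist'); cv2.imwrite('pics/w10.png',c['img']); s=cam('scene')
print(-c['R'].T@c['t'])
o=np.zeros((600,800,3),np.uint8); o[:600]=cv2.resize(c['img'],(800,600),interpolation=cv2.INTER_CUBIC)
o[340:600,560:800]=cv2.resize(s['img'][165:230,210:270],(240,260),interpolation=cv2.INTER_CUBIC)
cv2.imwrite('pics/v10.png',o)
E
```

```text
time_s: 33.85
position: [0.4366, -0.1182, 0.1792]
ee_rot: [-3.094, 0.539, 0.004]
force: [0.4, 0.2, -0.3]
gripper_width: 0.0289
grasp_force: 59.4
time_s: 34.68
position: [0.4295, -0.0886, 0.1496]
ee_rot: [3.135, -0.197, 0.001]
force: [-0.5, -0.3, -0.3]
gripper_width: 0.0287
grasp_force: 59.4
34.68 [ 0.4295 -0.0886  0.1496] [ 3.135e+00 -1.970e-01  1.000e-03] F [-0.5 -0.3 -0.3] w 0.0287 g 59.4 q [-0.47  0.28  1.72  0.    1.14  1.22]
[ 0.49566643 -0.09609676  0.29227914]
```

View pics/v10.png

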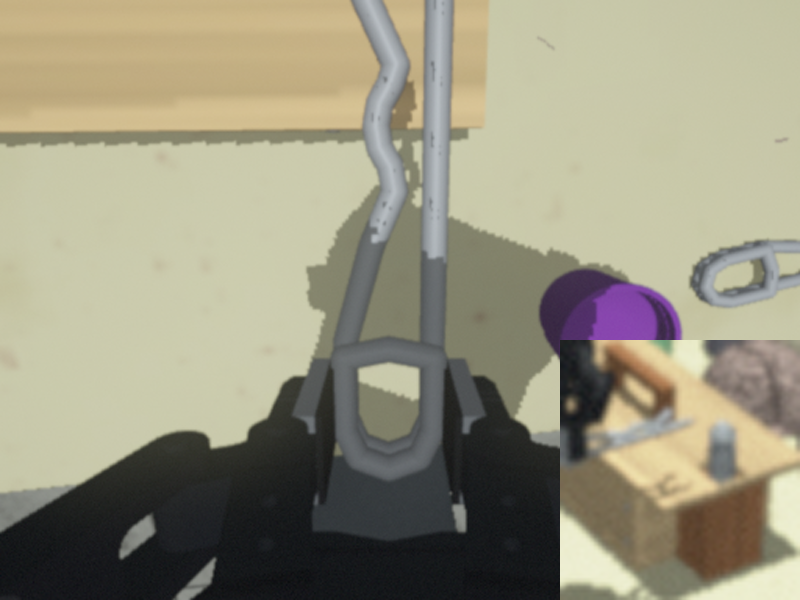

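The straight leg runs from about (277,218) to (282,3) in camera pixels, and the lid's corner is at (310,82). I measure the leg's line and the lid's edges by numbers.

Run:
```python
from h import *
c=cam('wrist'); im=c['img'].astype(float); sat=(im.max(2)-im.min(2))/(im.max(2)+1)
m=sat<0.13
P=[]
for r in range(4,215,10):
    xs=np.nonzero(m[r,268:296])[0]+268
    if len(xs): P.append((xs.mean(),r,len(xs)))
zl=.152
W=np.array([ray(c,p[:2],zl)[:2] for p in P]); print([ (round(a,1),b,n) for a,b,n in P][::4])
vx,vy,x0,y0=cv2.fitLine(W.astype(np.float32),cv2.DIST_HUBER,0,.001,.001).ravel(); s=np.sign(vx)
ex=np.array([vx,vy])*s; print('leg deg',np.degrees(np.arctan2(ex[1],ex[0])),'pt',x0,y0)
tcp=np.array([.4295,-.0886]); right=np.array([ex[1],-ex[0]]); print('leg right of TCP',(np.array([x0,y0])-tcp)@right, 'leg wire width px->mm', )
# lid edges: wood hue saturation vs table
hsv=cv2.cvtColor(c['img'],cv2.COLOR_BGR2HSV); print(hsv[40,100],hsv[120,100],hsv[20,350],hsv[60,300])
w=(c['img'][...,2].astype(int)-c['img'][...,0]>0)
d=c['img'][...,2].astype(int)-c['img'][...,0]; print(d[40,100],d[110,100],d[20,350],d[40,300],d[60,300])
E1=[]
for r in range(2,78,5):
    row=d[r,290:340]; k=np.argmin(np.diff(cv2.GaussianBlur(row.astype(np.float32)[None],(5,1),0)[0])); E1.append((290+k+.5,r))
Q=np.array([ray(c,p,.093)[:2] for p in E1]); vx,vy,x0,y0=cv2.fitLine(Q.astype(np.float32),cv2.DIST_HUBER,0,.001,.001).ravel(); print('lid end edge deg',np.degrees(np.arctan2(vy*np.sign(vx),abs(vx))),x0,y0,E1[::5])
E2=[]
for u in range(10,200,10):
    col=d[60:110,u].astype(np.float32); k=np.argmin(np.diff(cv2.GaussianBlur(col[:,None],(1,5),0)[:,0])); E2.append((u,60+k+.5))
Q2=np.array([ray(c,p,.093)[:2] for p in E2]); vx,vy,x1,y1=cv2.fitLine(Q2.astype(np.float32),cv2.DIST_HUBER,0,.001,.001).ravel(); print('lid front edge deg',np.degrees(np.arctan2(vy,vx)),x1,y1)
```

```text
[(np.float64(280.5), 4, 18), (np.float64(280.0), 44, 17), (np.float64(279.0), 84, 19), (np.float64(278.0), 124, 17), (np.float64(277.5), 164, 18), (np.float64(276.5), 204, 16)]
leg deg -7.025252 pt 0.48460466 -0.10669349
leg right of TCP 0.011217978093296003 leg wire width px->mm
[ 21  84 194] [ 30  39 202] [ 30  40 199] [ 21  79 209]
64 31 31 64 65
lid end edge deg -6.395496 0.52083147 -0.13329123 [(np.float64(312.5), 2), (np.float64(311.5), 27), (np.float64(310.5), 52), (np.float64(310.5), 77)]
lid front edge deg 83.4408 0.5106952 -0.0252113
```

```bash
python3 -m creep '[[[1,0,0,0.03,0,0,0],[1,0,0.01,0.03,0,0,0],[1,0.03,0.02,0,0,0,0],[1,0.03,0.02,0,0,0,0],[1,0.03,0,0,0,0,0],[1,0.01,0,0,0,0,0],[1,0,0,0,0,0,0],[1,0,0,0,0,0,0],[1,0,0,0,0,0,0],[1,0,0,0,0,0,0]]]'
python3 - <<'E'
from h import *
st(); c=cam('wrist'); cv2.imwrite('pics/w11.png',c['img'])
p=(.573,-.117); print([np.round(proj(c,(*p,z)),1) for z in (.093,.12,.138)])
im=c['img'].astype(float); sat=(im.max(2)-im.min(2))/(im.max(2)+1)
m=(sat<0.16).astype(np.uint8); m[250:]=0
n,l,s,ce=cv2.connectedComponentsWithStats(m)
for i in range(1,n):
    if s[i,4]>200: print(s[i],np.round(ce[i],1))
for r in range(0,160,8): print(r,''.join('#' if m[r,u] else '.' for u in range(230,400,2)))
E
```

```text
time_s: 35.67
position: [0.4886, -0.0586, 0.1852]
ee_rot: [-3.135, 0.198, 0.001]
force: [0.2, -0.6, -1.6]
gripper_width: 0.0284
grasp_force: 59.5
35.67 [ 0.4886 -0.0586  0.1852] [-3.135e+00  1.980e-01  1.000e-03] F [ 0.2 -0.6 -1.6] w 0.0284 g 59.5 q [-0.36  0.32  1.53 -0.    1.29  1.34]
[array([323.7,  55.1]), array([333.8,  49.8]), array([342.2,  45.4])]
[    0     0   319   250 21939] [196.3 177.1]
[  332     0   180   250 31899] [431.4 120.7]
[ 303   22   56   51 2053] [330.8  47.7]
[ 13 177  47  25 397] [ 37.8 186. ]
0 ########.............#########.....................................##################
8 ##########...........#########.....................................##################
16 .##########..........#########.....................................##################
24 ...##########........#########...................##########........##################
32 .....##########......#########..............###################...###################
40 .......#########.....#########..........########################......#########.#####
48 ......##########.....#########........
[... 511 characters left out ...]
......########...................................#####################
104 .....#########.......########...................................#####################
112 ......#########......########..................................######################
120 .......#########....#########..................................######################
128 ......#########.....#########..................................######################
136 ....#########.......#########..................................######################
144 ..##########........########..................................#################..####
152 .#########..........#########...................................#####################
```

```bash
python3 -m creep '[[[1,-0.033,-0.0156,0,0,0,0],[1,-0.033,-0.0156,0,0,0,0],[1,-0.0325,-0.0156,0,0,0,0],[1,0,0,0,0,0,0],[1,0,0,-0.04,0,0,0],[1,0,0,-0.04,0,0,0],[1,0,0,-0.033,0,0,0],[1,0,0,0,0,0,0],[1,0,0,0,0,0,0],[1,0,0,0,0,0,0]]]'
python3 - <<'E'
from h import *
st(); s=cam('scene'); o=readout.get_obs()
cv2.imwrite('pics/s12.png',s['img']); 
ex=np.array([.9926,-.1219]);ey=np.array([.1219,.9926]); T=np.array([.4295,-.0867])
tip=T+.115*ex-.0115*ey; print('tip',tip,proj(s,(*tip,.12)),'hole',proj(s,(.574-.0119,-.116+.0015,.12)))
E
```

```text
time_s: 36.55
position: [0.4308, -0.0867, 0.1184]
ee_rot: [3.135, -0.197, 0.003]
force: [-0.3, -1.0, 0.5]
gripper_width: 0.029
grasp_force: 59.5
36.55 [ 0.4308 -0.0867  0.1184] [ 3.135e+00 -1.970e-01  3.000e-03] F [-0.3 -1.   0.5] w 0.029 g 59.5 q [-0.47  0.32  1.77  0.    1.05  1.23]
tip [ 0.54224715 -0.1121334 ] [242.19041282 193.42181095] hole [247.20320184 191.7773634 ]
```

```bash
python3 -m creep '[[[1,0.0099,-0.0012,0,0,0,0],[1,0.0099,-0.0012,0,0,0,0],[1,0.0099,-0.0012,0,0,0,0],[1,0.0099,-0.0012,0,0,0,0],[1,0.0099,-0.0012,0,0,0,0],[1,0,0,0,0,0,0],[1,0,0,0,0,0,0],[1,0,0,0,0,0,0],[1,0,0,0,0,0,0],[1,0,0,0,0,0,0]]]'
```

```text
time_s: 37.43
position: [0.4596, -0.09, 0.1173]
ee_rot: [-3.135, 0.197, 0.0]
force: [0.2, -0.3, -1.8]
gripper_width: 0.0286
grasp_force: 59.5
```

```bash
python3 -m creep '[[[1,0.0099,-0.0012,0,0,0,0],[1,0.0099,-0.0012,0,0,0,0],[1,0.0099,-0.0012,0,0,0,0],[1,0.0099,-0.0012,0,0,0,0],[1,0,0,0,0,0,0],[1,0,0,0,0,0,0],[1,0,0,0,0,0,0],[1,0,0,0,0,0,0],[1,0,0,0,0,0,0],[1,0,0,0,0,0,0]]]'
```

```text
time_s: 38.27
position: [0.4836, -0.0929, 0.1174]
ee_rot: [-3.135, 0.197, -0.0]
force: [0.8, 1.6, -0.7]
gripper_width: 0.0287
grasp_force: 59.5
```

```bash
python3 -m creep '[[[1,0.0066,-0.0008,0,0,0,0],[1,0.0066,-0.0008,0,0,0,0],[1,0,0,0,0,0,0],[1,0.0066,-0.0008,0,0,0,0],[1,0.0066,-0.0008,0,0,0,0],[1,0,0,0,0,0,0],[1,0,0,0,0,0,0],[1,0,0,0,0,0,0],[1,0,0,0,0,0,0],[1,0,0,0,0,0,0]]]'
python3 -m creep '[[[1,0.005,-0.0006,0,0,0,0],[1,0.005,-0.0006,0,0,0,0],[1,0.0026,-0.0003,0,0,0,0],[1,0,0,0,0,0,0],[1,0,0,0,0,0,0],[1,0,0,0,0,0,0],[1,0,0,0,0,0,0],[1,0,0,0,0,0,0],[1,0,0,0,0,0,0],[1,0,0,0,0,0,0]]]'
python3 - <<'E'
from h import *
c=cam('wrist'); cv2.imwrite('pics/w13.png',c['img']); s=cam('scene'); st()
m=(lambda im:((im.max(2)-im.min(2))/(im.max(2)+1)<0.16))(c['img'].astype(float))
print(np.round(proj(c,(.574,-.116,.138)),1))
for r in range(0,240,8): print(r,''.join('#' if m[r,u] else '.' for u in range(190,340,2)))
E
```

```text
time_s: 39.1
position: [0.4995, -0.095, 0.1174]
ee_rot: [3.135, -0.197, 0.001]
force: [1.6, 1.5, -1.2]
gripper_width: 0.029
grasp_force: 59.5
time_s: 39.93
position: [0.507, -0.0958, 0.1173]
ee_rot: [-3.135, 0.197, -0.0]
force: [0.6, 3.5, -2.1]
gripper_width: 0.0289
grasp_force: 59.5
40.03 [ 0.507  -0.0958  0.1173] [-3.135  0.197 -0.   ] F [ 0.3  1.9 -1.2] w 0.029 g 59.5 q [-0.42  0.44  1.57  0.    1.13  1.28]
[285.1  87.8]
0 ...............##########................#########.....................####
8 .................##########..............#########.....................####
16 ...................##########............#########.....................####
24 .....................##########..........#########....................#####
32 .......................##########........#########....................#####
40 .........................#########.......#########....................#####
48 ........................##########.......#########....................#####
56 .......................##########.......###############...............####.
64 .....................##########.....###
[... 1012 characters left out ...]
...########..............########...........................
176 .................########...............########...........................
184 ................########................########...........................
192 ...............########.................########...........................
200 ..............########..................########...........................
208 .............########...................########...........................
216 ............########......#######.......#######............................
224 ............###################################............................
232 .....#######################...########################....................
```

Run:
```python
from h import *
c=cam('wrist')
for z in (.1,.12,.13,.138): print(z,np.round(proj(c,(.574,-.116,z)),1))
ex=np.array([.9926,-.1219]);ey=np.array([.1219,.9926]);T=np.array([.507,-.0958])
for x in (0,14,56,70,84,104,115): print(x,np.round(proj(c,(*(T+x/1000*ex-.0115*ey),.120)),1),np.round(proj(c,(*(T+x/1000*ex+.0085*ey),.120)),1))
```

```text
0.1 [276.3  89.4]
0.12 [280.3  88.7]
0.13 [282.8  88.2]
0.138 [285.1  87.8]
0 [276.1 250.6] [231.  250.7]
14 [276.7 220.9] [230.5 221. ]
56 [278.7 122.4] [228.8 122.5]
70 [279.4  85.9] [228.1  86.1]
84 [280.2  47.4] [227.4  47.6]
104 [281.4 -11.6] [226.4 -11.4]
115 [282.1 -46.2] [225.8 -46. ]
```

```bash
python3 -m creep '[[[0,0,0,0,0,0,0],[0,0,0,0,0,0,0],[0,0,0,0,0,0,0],[0,0,0,0,0,0,0],[0,0,0,0.02,0,0,0],[0,0,0,0.04,0,0,0],[0,0,0,0.04,0,0,0],[0,0,0,0,0,0,0],[0,0,0,0,0,0,0],[0,0,0,0,0,0,0]]]'
python3 - <<'E'
from h import *
c=cam('wrist'); cv2.imwrite('pics/w14.png',c['img']); st()
m=(lambda im:((im.max(2)-im.min(2))/(im.max(2)+1)<0.16))(c['img'].astype(float))
for r in range(0,240,12): print(r,''.join('#' if m[r,u] else '.' for u in range(190,340,2)))
E
python3 -m creep '[[[0,-0.0142,-0.0253,0,0,0,-0.2075],[0,-0.0142,-0.0253,0,0,0,-0.2075],[0,-0.0142,-0.0253,0,0,0,-0.2075],[0,-0.0142,-0.0253,0,0,0,-0.2075],[0,-0.0142,-0.0253,0,0,0,-0.2075],[0,-0.0142,-0.0253,0,0,0,-0.2075],[0,-0.0142,-0.0253,0,0,0,-0.2075],[0,-0.0142,-0.0253,0,0,0,-0.2075],[0,-0.0142,-0.0253,0,0,0,-0.2075],[0,-0.0142,-0.0253,0,0,0,-0.2075]]]'
python3 -m creep '[[[0,-0.0142,-0.0253,0,0,0,-0.2075],[0,-0.0142,-0.0253,0,0,0,-0.2075],[0,0,0,0,0,0,0],[0,0,0,0,0,0,0],[0,0,0,0,0,0,0],[0,0,0,0,0,0,0],[0,0,0,0,0,0,0],[0,0,0,0,0,0,0],[0,0,0,0,0,0,0],[0,0,0,0,0,0,0]]]'
python3 - <<'E'
from clip import *
st(); c=cam('wrist'); cv2.imwrite('pics/w15.png',c['img']); clips(c,(140,0,330,225))
E
```

```text
time_s: 40.92
position: [0.5067, -0.0957, 0.1768]
ee_rot: [-3.135, 0.197, 0.001]
force: [0.8, 0.1, 0.1]
gripper_width: 0.0426
grasp_force: 0.0
40.97 [ 0.5066 -0.0957  0.1764] [-3.135e+00  1.970e-01  2.000e-03] F [ 0.3 -0.3 -0.8] w 0.0426 g 0.0 q [-0.42  0.37  1.48 -0.    1.29  1.28]
0 ......................................#####.................###############
12 ..................#####..............######.................###############
24 ...................#######...........######.................###############
36 ......................#######.......#######.................#.#############
48 .........................######.....#######.................#.######.######
60 ..........................#######...######.................##########..####
72 .......................#######....###############..........########.#######
84 .......................######.######################.......#############.##
96 ........................###########################........##########.#####
108 ..........................######....###########.............######.########
120 ......................
[... 1017 characters left out ...]
]
gripper_width: 0.0426
grasp_force: 0.0
42.63 [ 0.4049 -0.2777  0.1773] [-2.373  2.058 -0.   ] F [-0.6 -0.3  0.3] w 0.0426 g 0.0 q [-0.84  0.33  1.55  0.    1.27  2.16]
[  91   33   36  162 2828] wh [ 31.1 141.7] ctr [ 0.4119 -0.3226] fwd deg -82.3 grip [ 0.4058 -0.278 ] [(np.float64(-0.06), np.float64(-0.0146), np.float64(0.0146)), (np.float64(-0.04), np.float64(-0.0153), np.float64(0.0155)), (np.float64(-0.02), np.float64(-0.0149), np.float64(0.0126)), (np.float64(0.0), np.float64(-0.0154), np.float64(0.0072)), (np.float64(0.02), np.float64(-0.015), np.float64(0.0063)), (np.float64(0.04), np.float64(-0.0154), np.float64(0.0038)), (np.float64(0.06), np.float64(-0.015), np.float64(0.0115))]
```

```bash
python3 -m creep '[[[0,0.0015,-0.0005,-0.06,0,0,-0.013],[0,0,0,-0.06,0,0,0],[0,0,0,-0.06,0,0,0],[0,0,0,-0.05,0,0,0],[0,0,0,-0.03,0,0,0],[0,0,0,-0.02,0,0,0],[0,0,0,-0.0135,0,0,0],[0,0,0,0,0,0,0],[0,0,0,0,0,0,0],[0,0,0,0,0,0,0]]]'
python3 -m creep '[[[1,0,0,0,0,0,0],[1,0,0,0,0,0,0],[1,0,0,0,0,0,0],[1,0,0,0,0,0,0],[1,0,0,0,0,0,0],[1,0,0,0,0,0,0],[1,0,0,0,0,0,0],[1,0,0,0,0,0,0],[1,0,0,0,0,0,0],[1,0,0,0,0,0,0]]]'
```

```text
time_s: 43.52
position: [0.4061, -0.2786, 0.002]
ee_rot: [2.366, -2.067, 0.003]
force: [-0.0, 0.1, 0.5]
gripper_width: 0.0428
grasp_force: 0.0
time_s: 44.35
position: [0.4061, -0.2786, 0.0024]
ee_rot: [2.366, -2.067, 0.004]
force: [-1.5, 0.8, 6.8]
gripper_width: 0.0291
grasp_force: 58.8
```

```bash
python3 -m creep '[[[1,0,0,0.03,0,0,0],[1,0,0,0.06,0,0,0],[1,0,0,0.06,0,0,0],[1,0,0,0.06,0,0,0],[1,0,0,0.06,0,0,0],[1,0,0,0.06,0,0,0],[1,0.0133,0.0576,0,0,0,0.1794],[1,0.0133,0.0576,0,0,0,0.1794],[1,0.0133,0.0576,0,0,0,0.1794],[1,0.0133,0.0576,0,0,0,0.1794]]]'
python3 -m creep '[[[1,0.0133,0.0576,0,0,0,0.1794],[1,0.0133,0.0576,0,0,0,0.1794],[1,0.0133,0.0576,0,0,0,0.1794],[1,0.0133,0.0576,0,0,0,0.1794],[1,0.0133,0.0576,0,0,0,0.1794],[1,0.0133,0.0576,0,0,0,0.1794],[1,0.0133,0.0576,0,0,0,0.1794],[1,0.0133,0.0576,0,0,0,0.1794],[1,0.0133,0.0576,0,0,0,0.1794],[1,0.0133,0.0576,0,0,0,0.1794]]]'
python3 -m creep '[[[1,0,0,-0.025,0,0,0],[1,0,0,0,0,0,0],[1,0,0,0,0,0,0],[1,0,0,0,0,0,0],[1,0,0,0,0,0,0],[1,0,0,0,0,0,0],[1,0,0,0,0,0,0],[1,0,0,0,0,0,0],[1,0,0,0,0,0,0],[1,0,0,0,0,0,0]]]'
python3 - <<'E'
from h import *
st(); c=cam('wrist'); cv2.imwrite('pics/w16.png',c['img'])
p=(.606,.146); print([np.round(proj(c,(*p,z)),1) for z in (.093,.12,.13,.138)])
m=(lambda im:((im.max(2)-im.min(2))/(im.max(2)+1)<0.16))(c['img'].astype(float)).astype(np.uint8); m[250:]=0
n,l,s,ce=cv2.connectedComponentsWithStats(m)
for i in range(1,n):
    if s[i,4]>200: print(s[i],np.round(ce[i],1))
for r in range(0,240,10): print(r,''.join('#' if m[r,u] else '.' for u in range(190,400,2)))
E
```

```text
time_s: 45.18
position: [0.4374, -0.1384, 0.1999]
ee_rot: [-2.713, 1.584, -0.002]
force: [1.0, -1.4, -1.3]
gripper_width: 0.0287
grasp_force: 59.6
time_s: 46.02
position: [0.5172, 0.2075, 0.1998]
ee_rot: [-3.136, 0.183, -0.001]
force: [1.2, -0.2, -0.8]
gripper_width: 0.0289
grasp_force: 59.6
time_s: 46.85
position: [0.5174, 0.2055, 0.1843]
ee_rot: [-3.136, 0.191, -0.0]
force: [-0.7, -0.1, -1.2]
gripper_width: 0.029
grasp_force: 59.6
46.85 [0.5174 0.2055 0.1843] [-3.136  0.191 -0.   ] F [-0.7 -0.1 -1.2] w 0.029 g 59.6 q [0.17 0.43 1.36 0.   1.35 1.86]
[array([325.9,  48.3]), array([336.4,  42. ]), array([341.1,  39.2]), array([345.2,  36.8])]
[  33    0   92   54 1744] [77.8 28.6]
[    0     0   317   250 29094] [171.9 152.6]
[ 307   16   56   53 2148] [334.9  42.4]
[  356   164   156    86 10417] [441.4 210.4]
0 ..............#.###########...##.#..#...##########.......................................................
10 .......##.#......#############...#....############.......................................................
20 ..............####.##############.#.#.############........
[... 1650 characters left out ...]
....................###.##...#..##....#.
180 ########.........#########..............########.....................................########.##..#..#.##
190 ##.#######.....##########..............#########....................................#####...#.#.#..#.....
200 .......################................#########....................................#####....#######.#.#.
210 #.#.##################.................#########......................................#############.#####
220 ################################################.......................................##.###############
230 ######################################################..................................#################
```

```bash
python3 -m creep '[[[1,-0.031,-0.0167,0,0,0,0],[1,-0.031,-0.0167,0,0,0,0],[1,-0.0312,-0.0166,0,0,0,0],[1,0,0,0,0,0,0],[1,0,0,-0.04,0,0,0],[1,0,0,-0.04,0,0,0],[1,0,0,-0.0293,0,0,0],[1,0,0,0,0,0,0],[1,0,0,0,0,0,0],[1,0,0,0,0,0,0]]]'
python3 -m creep '[[[1,0,0,0,0,0,0],[1,0,0,0,0,0,0],[1,0.0099,-0.0012,0,0,0,0],[1,0.0099,-0.0012,0,0,0,0],[1,0.0099,-0.0012,0,0,0,0],[1,0.0099,-0.0012,0,0,0,0],[1,0.0099,-0.0012,0,0,0,0],[1,0,0,0,0,0,0],[1,0,0,0,0,0,0],[1,0,0,0,0,0,0]]]'
```

```text
time_s: 47.73
position: [0.4624, 0.1758, 0.1197]
ee_rot: [-3.135, 0.19, -0.003]
force: [0.2, -0.5, -0.1]
gripper_width: 0.0285
grasp_force: 59.6
time_s: 48.57
position: [0.491, 0.172, 0.1185]
ee_rot: [3.136, -0.19, -0.001]
force: [-0.1, -0.6, -0.3]
gripper_width: 0.0289
grasp_force: 59.6
```

```bash
python3 -m creep '[[[1,0.0099,-0.0012,0,0,0,0],[1,0.0099,-0.0012,0,0,0,0],[1,0.0099,-0.0012,0,0,0,0],[1,0.0099,-0.0012,0,0,0,0],[1,0,0,0,0,0,0],[1,0,0,0,0,0,0],[1,0,0,0,0,0,0],[1,0,0,0,0,0,0],[1,0,0,0,0,0,0],[1,0,0,0,0,0,0]]]'
```

```text
time_s: 49.4
position: [0.5146, 0.1692, 0.1186]
ee_rot: [-3.136, 0.19, 0.001]
force: [-1.3, 2.7, -0.5]
gripper_width: 0.0284
grasp_force: 59.7
```

```bash
python3 -m creep '[[[1,0.0066,-0.0008,0,0,0,0],[1,0.0066,-0.0008,0,0,0,0],[1,0,0,0,0,0,0],[1,0.0066,-0.0008,0,0,0,0],[1,0.0066,-0.0008,0,0,0,0],[1,0,0,0,0,0,0],[1,0,0,0,0,0,0],[1,0,0,0,0,0,0],[1,0,0,0,0,0,0],[1,0,0,0,0,0,0]]]'
python3 -m creep '[[[1,0.005,-0.0006,0,0,0,0],[1,0.005,-0.0006,0,0,0,0],[1,0.0038,-0.0005,0,0,0,0],[1,0,0,0,0,0,0],[1,0,0,0,0,0,0],[1,0,0,0,0,0,0],[1,0,0,0,0,0,0],[1,0,0,0,0,0,0],[1,0,0,0,0,0,0],[1,0,0,0,0,0,0]]]'
python3 - <<'E'
from h import *
st(); c=cam('wrist')
m=(lambda im:((im.max(2)-im.min(2))/(im.max(2)+1)<0.16))(c['img'].astype(float))
for r in range(0,240,8): print(r,''.join('#' if m[r,u] else '.' for u in range(190,340,2)))
E
```

```text
time_s: 50.23
position: [0.5308, 0.1672, 0.1187]
ee_rot: [-3.136, 0.19, -0.0]
force: [1.0, 1.2, -0.9]
gripper_width: 0.0287
grasp_force: 59.7
time_s: 51.07
position: [0.5391, 0.1662, 0.1187]
ee_rot: [-3.136, 0.19, -0.0]
force: [0.2, 1.6, -1.9]
gripper_width: 0.0286
grasp_force: 59.6
51.07 [0.5391 0.1662 0.1187] [-3.136  0.19  -0.   ] F [ 0.2  1.6 -1.9] w 0.0286 g 59.6 q [0.09 0.51 1.43 0.   1.2  1.78]
0 ####.####..#.############................#########.........................
8 .###.#.####################..............#########.........................
16 #.#..#.####.##.###.##########............#########.........................
24 .##.#.#########.##...##########..........#########.........................
32 ##################.....##########........#########.........................
40 ##################.......##########......########..........................
48 ##.###############........#########......########..........................
56 ##################.......#########.......##########........................
64 ##################....###########...######################....
[... 989 characters left out ...]
...#########.............########...........................
176 .................#########..............########...........................
184 ................#########...............########...........................
192 ...............#########................########...........................
200 ...........##.#########.................#######............................
208 ##..#........########...................#######............................
216 ..####......########...................########............................
224 ##..###.....###################################............................
232 ######################################################.....................
```

```bash
python3 -m creep '[[[0,0,0,0,0,0,0],[0,0,0,0,0,0,0],[0,0,0,0,0,0,0],[0,0,0,0,0,0,0],[0,0,0,0.02,0,0,0],[0,0,0,0.04,0,0,0],[0,0,0,0.05,0,0,0],[0,0,0,0.05,0,0,0],[0,0,0,0,0,0,0],[0,0,0,0,0,0,0]]]'
python3 -m creep '[[[0,-0.06,0.03,0.02,0,0,0],[0,-0.06,0.03,0.02,0,0,0],[0,-0.06,0.03,0.02,0,0,0],[0,-0.04,0.04,0,0,0,0],[0,-0.04,0.04,0,0,0,0],[0,0,0,0,0,0,0],[0,0,0,0,0,0,0],[0,0,0,0,0,0,0],[0,0,0,0,0,0,0],[0,0,0,0,0,0,0]]]'
python3 - <<'E'
from h import *
st(); t=cam('top'); s=cam('scene')
o=np.zeros((600,800,3),np.uint8)
o[:300]=cv2.resize(t['img'][170:230,150:310],(800,300),interpolation=cv2.INTER_CUBIC)
o[300:,:400]=cv2.resize(s['img'][145:235,160:280],(400,300),interpolation=cv2.INTER_CUBIC)
o[300:,400:]=cv2.resize(t['img'][130:290,100:313],(400,300),interpolation=cv2.INTER_AREA)
cv2.imwrite('pics/final.png',o)
E
```

```text
time_s: 51.95
position: [0.5396, 0.1662, 0.2161]
ee_rot: [-3.135, 0.19, -0.006]
force: [0.5, 0.0, -0.6]
gripper_width: 0.0424
grasp_force: 0.0
time_s: 52.78
position: [0.3847, 0.2671, 0.2498]
ee_rot: [3.135, -0.193, -0.001]
force: [-0.3, 0.2, 0.2]
gripper_width: 0.0428
grasp_force: 0.0
52.78 [0.3847 0.2671 0.2498] [ 3.135e+00 -1.930e-01 -1.000e-03] F [-0.3  0.2  0.2] w 0.0428 g 0.0 q [ 0.35  0.22  1.48 -0.    1.44  2.05]
```

View pics/final.png

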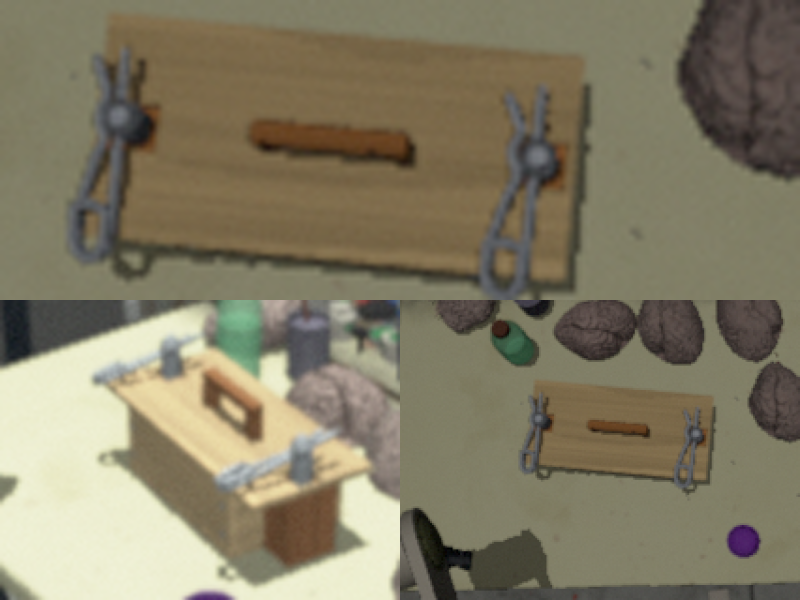

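The lid lies flat, and both clips are through their posts with the sprung legs round them. Nothing else has moved, so I hand the job in.

```bash
python3 -c "
from plant import ticket
print(ticket.finish_job())"
```

```text
the job is handed in; nothing more can be done
None
```

The job is handed in: the three pots found (two tubs and a tin) are packed upright in the crate, the lid lies flat over both posts, and both clips are home with their sprung legs round the posts. It took about 53 s, and no verdict came back.

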